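Fill a kit box with ceramic ball feet and lay the empty cup in its cradle

TASK

Take the wooden cup of white balls from under the bench shelf, keeping clear of the shelf, and pour all six balls from it into the deep open wooden box, which stays about where it is. Then lay the empty cup on its side along the groove of the V-shaped cradle: let it settle there, midway along the groove, before you let go, and do not drop it. Leave the little chest, the shallow tray and the little house where they are.

Things in the scene. Friction and masses are not known exactly. Their poses are not given: they have to be found in the camera images.
- cup: Straight round wooden cup, open at the top, outer diameter 62 mm, height 75 mm, wall 3 mm, floor 4 mm, about 110 g empty; loose, upright under the shelf's front edge, six balls in it (filled to 48 mm). Origin: centre of its underside; z: along its axis to the mouth. The balls can jam: tip it well past level, and shake if need be.
- cup_rim (a point): Centre of the cup's mouth, 75 mm above the cup's origin along its axis.
- cup_mid (a point): Middle of the cup on its axis, 37.5 mm above the cup's origin.
- ball1_center (a point): Centre of white ceramic ball 1 of six alike, diameter 24 mm, 16 g, in the cup at the start; rolls freely. Its axes mean nothing.
- ball2_center (a point): Centre of white ceramic ball 2 of six alike, diameter 24 mm, 16 g, in the cup at the start; rolls freely. Its axes mean nothing.
- ball3_center (a point): Centre of white ceramic ball 3 of six alike, diameter 24 mm, 16 g, in the cup at the start; rolls freely. Its axes mean nothing.
- ball4_center (a point): Centre of white ceramic ball 4 of six alike, diameter 24 mm, 16 g, in the cup at the start; rolls freely. Its axes mean nothing.
- ball5_center (a point): Centre of white ceramic ball 5 of six alike, diameter 24 mm, 16 g, in the cup at the start; rolls freely. Its axes mean nothing.
- ball6_center (a point): Centre of white ceramic ball 6 of six alike, diameter 24 mm, 16 g, in the cup at the start; rolls freely. Its axes mean nothing.
- box: Deep open wooden box to be filled, loose, about 400 g: outside 140 mm (its x) by 120 mm (its y) by 60 mm high, walls and floor 6 mm. Origin: centre of its underside; z up.
- cradle: Fixed wooden cradle for the empty cup: base board 85 (x) by 75 (y) by 10 mm; on it, 20 mm either side of the middle along x, two 10 mm thick V rests (90-degree V, open ends) forming a groove along its x axis. The rests reach 30 mm to each side and 39 mm above the table, so fingers beside the lying cup clear them. The mouth may point either way. Origin: centre of its underside; z up.
- cradle_seat (a point): Where the middle of the cup (point cup_mid) lies when it rests in the cradle: above the cradle's middle, 57.8 mm above the table. Axes as the cradle's.
- shelf: Fixed dark steel bench shelf. Board 380 wide (y), 100 deep (x), underside 200 mm above the table, goods on it up to 255 mm; thin legs 182 mm to either side. It overhangs the rear half or more of the cup; its front, towards the robot, is open: reach the cup there with a slanting tool. Origin: on the table under the middle of the board's front edge; x to its rear, away from the robot.
- chest: Bystander: small two-drawer wooden chest, 66 by 76 mm, 61 mm high, loose, under the shelf to the +y side of the cup. Origin: centre of its underside.
- tray: Bystander: shallow open wooden tray, 100 by 160 mm, only 25 mm high, loose. Not the box to be filled. Origin: centre of its underside.
- house: Bystander: little wooden house with a pitched roof, 84 by 90 mm, 110 mm high, loose. Origin: centre of its underside.
There are look-alikes about, which are no part of the job. What is shaped like the box but black or red is not meant.

How it is judged:
By the outcome, as a careful person would: the job done as asked, in the order asked, and still so for the second after the job is handed in, with the robot touching nothing.
It also fails if it takes over 67 s, if anything falls off the work surface, if the arm or the gripper's body presses on something with over 40 N, if the wrist force passes 120 N, or if a joint passes its speed limit or range.

ROBOT

A 7-joint arm with a two-finger parallel gripper is mounted at the origin on the work surface. World frame = base frame: x ahead of the robot, y to its left, z up, the work surface at z = 0. Lengths are in m, angles in rad, forces in N, time in s.
With the tool pointing down it reaches from about 0.35 to 0.9 m from the base axis. Payload 8.1 kg.
Tool frame: the origin (TCP) lies between the finger pads; the fingertips stand 22 mm ahead of it and the grasp point (between the pads) lies 3 mm ahead of it; z points along the fingers, x is the direction in which the jaws open and shut, and the axes are right-handed (so a half turn about z gives the same grasp; the last joint's range is limited). The gripper opens to 92 mm and grips with 3 to 60 N. Pads are 19 mm wide; open, the fingers measure 130 mm over their backs; the gripper's body (75 mm by 190 mm) begins 47 mm behind the grasp point.
Start: joints at [-1.239, 0.434, 0.025, 1.573, -0.012, 1.134, -0.075], TCP at [0.263, 0.567, 0.249] pointing down, gripper open.
Joint ranges: [-2.62, 2.62], [-0.44, 2.09], [-1.27, 1.32], [0.08, 2.57], [-1.32, 4.46], [0.12, 2], [-2.74, 2.74]. Speed limits (rad/s): [2.22, 2.22, 3.01, 3.01, 3.14, 3.14, 3.14].

INTERFACE

Orientations are given as a rotation vector (axis times angle).
In Python, from cell import arm, vision, order gives the robot as it stands.
- The arm moves only by the tool apply_moves, never from a script. Its argument "commands" is a list of rows, each a list of 6 numbers: the shift along the tool's x, y, z in cm, then the turn, a rotation vector about the tool's x, y, z in rad. A call has 1 to 5 rows; each row shifts and turns the commanded pose from where the row before left it, along the tool's axes as they then stand; what a row does not reach is not made up. A row lasts 1/10 s, in which the tool goes at most 50 mm and 8.59 degrees, less where a joint would pass 70% of its speed; a pose out of reach is approached as far as the arm can. A call with a gripper value outside its range is refused whole. "claw" is the closure, from -1 (fully open) to 1 (shut), so that 0 is half open, set as the call begins (left out, the last holds). The fingers move at their own pace and stop on an object; "newtons" is the grip in N (left out, the last holds). Time passes only in rows, so rows that do not move let the fingers close. It gives the time, the measured TCP pose, the force and the opening at its end, in the units of the state.
- arm.observe(): the state, without advancing time (a new reading comes with each control period).
- vision.get_image(name): name is "side" or "top" or "wrist"; returns (picture, depth): 400x640x3 uint8, red, green, blue; 400x640 float32, m along the optical axis (not along the pixel's ray), 0 where there is no reading.
- vision.get_calibration(name): a dict with "K" (3x3 intrinsics, pixels), "R" (3x3) and "t" (3): a world point X has camera coordinates R X + t. Camera axes: x right, y down, z forward; pixel columns grow to the right and rows downward; lengths in m; the calibration is good to about 2 mm. A picture is of the moment at which its call begins: read the wrist's pose just before it. get_calibration takes no time and is no camera call; for the wrist camera it gives the pose at the moment of the call.
- order.sign_off(): hands the job in, once; it reports no verdict.
The state is a dict: "clock": time; "joints": joint angles; "dq": joint speeds; "joint_efforts": joint torques, N m; "position": TCP position; "ee_rot": TCP orientation; "force": force on the tool from outside, world axes, zero at the start; "ft_torque": the same for the moment, N m; "width": opening from 0.0 (shut) to 1.0 (fully open).
Only numpy, scipy, OpenCV 4.12 (cv2) and the standard library are available. Lean on these libraries where they do the work, as an engineer would, in place of code of your own. Each camera call takes 0.05 s, during which the arm holds its last target.

## Working session

There is one attempt and no reset: what is moved stays moved. The work goes in short steps, Python scripts to look and compute and a tool call to move; the robot and the scene stay as the last step left them, time stands still between calls to the robot, and variables do not carry over. Pictures are saved under pics/ and viewed, and the job is handed in when it is done.

Besides the shell and the picture viewer there is one more tool, called as a command line: name --pt "numbers of a row" for each row, then --argument value for the rest. apply_moves: Moves the arm, as the interface text tells. Its arguments: {"type":"object","properties":{"commands":{"type":"array","items":{"type":"array","items":{"type":"number"}}},"claw":{"type":"number"},"newtons":{"type":"number"}},"required":["commands"]}

```bash
ls; mkdir -p pics; python3 - <<'E'
from cell import arm, vision, order
import cv2, numpy as np
s=arm.observe(); print(s)
for n in ["side","top"]:
    p,d=vision.get_image(n); c=vision.get_calibration(n)
    np.savez(f"pics/{n}0.npz",p=p,d=d,**{k:np.array(c[k]) for k in "KRt"})
    cv2.imwrite(f"pics/{n}0.png",p[:,:,::-1])
E
```

```text
pics
{'clock': 0.0, 'joints': array([-1.23857781,  0.43524534,  0.02493643,  1.57410437, -0.01159195,
        1.13396823, -0.07508484]), 'dq': array([ 0.00094435,  0.00094052,  0.00099672,  0.00051113,  0.00049335,
       -0.00044331, -0.00025413]), 'joint_efforts': array([ 3.01713726e-05, -6.67847013e+01,  9.84614566e-01, -3.14449596e+01,
       -6.06654561e-02,  4.26384062e-02,  1.62957213e-04]), 'position': array([0.26311151, 0.56639732, 0.24792781]), 'ee_rot': array([ 2.64751806e+00,  1.68943977e+00, -1.96969852e-03]), 'force': array([ 0.80464086,  0.5770486 , -0.03083815]), 'ft_torque': array([ 0.04164144,  0.02241064, -0.02595459]), 'width': 1.0006103552818355}
```

View pics/side0.png

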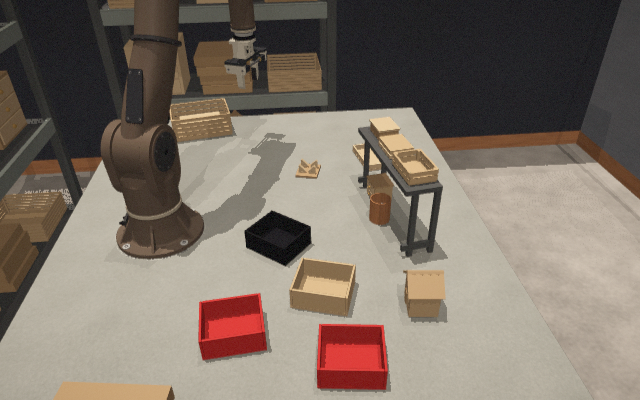

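View pics/top0.png

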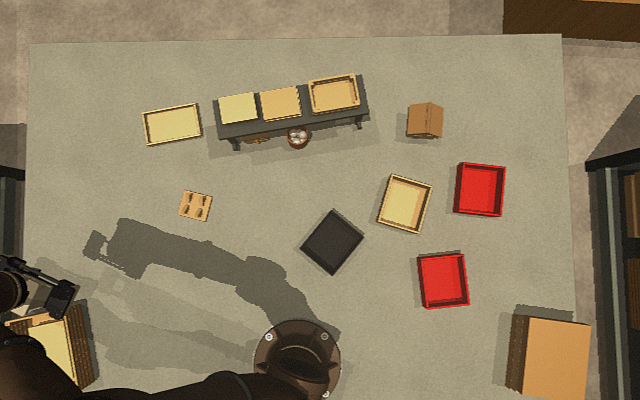

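The side view shows the cup at (380,208), a tan box at (323,288), the black box at (278,238), red boxes at (232,325) and (352,355), the cradle at (308,170) and the house at (424,292). The top view shows the cup mouth with balls at (298,137), the tan box at (404,204), the cradle at (196,205), the tray at (171,124) and the shelf at (292,107).

Things that could be mistaken for the box:
- Tan box, top (404,204): this is the target.
- Black box, top (332,242), and red boxes, top (480,190) and (443,280): the wrong colours.
- Tray, top (171,124): too shallow.

Next I measure from depth.

```bash
cat > h.py <<'E'
import numpy as np, cv2
def cloud(f):
    z=np.load(f); p,d,K,R,t=[z[k] for k in ["p","d","K","R","t"]]
    v,u=np.mgrid[:400,:640]; 
    c=np.stack([(u-K[0,2])/K[0,0]*d,(v-K[1,2])/K[1,1]*d,d],-1)
    W=(c-t)@R
    W[d==0]=np.nan
    return p,W,K,R,t
def proj(X,K,R,t):
    c=R@np.asarray(X)+t; q=K@c; return q[:2]/q[2]
E
python3 - <<'E'
from h import *
p,W,K,R,t=cloud("pics/top0.npz")
print("cam",-R.T@t)
def rect(name,u0,u1,v0,v1,zlo,zhi):
    w=W[v0:v1,u0:u1].reshape(-1,3); w=w[np.isfinite(w[:,2])]
    m=w[(w[:,2]>zlo)&(w[:,2]<zhi)]
    r=cv2.minAreaRect((m[:,:2]*1000).astype(np.float32)); print(name,len(m),np.round(r[0],1),np.round(r[1],1),round(r[2],1),"z",np.percentile(m[:,2],[5,50,95]).round(4))
rect("box",370,440,165,245,.05,.075)
rect("cradle",172,220,183,228,.005,.06)
rect("cradletop",172,220,183,228,.025,.06)
rect("tray",135,210,95,150,.015,.04)
rect("house",400,450,95,145,.04,.13)
rect("shelf",210,375,70,155,.18,.215)
rect("goods",210,375,70,155,.215,.3)
rect("cup",283,315,122,152,.065,.09)
rect("cupin",283,315,122,152,.03,.09)
rect("chest",240,275,125,150,.03,.09)
rect("table",240,275,160,190,-.05,.09)
p,W,K,R,t=cloud("pics/side0.npz"); print("cam",-R.T@t)
rect("S cup",365,395,180,230,.01,.09)
rect("S cuptop",365,395,180,230,.07,.09)
rect("S box",285,360,255,318,.05,.075)
rect("S cradle",290,325,155,182,.008,.06)
rect("S shelf",355,445,120,260,.18,.215)
im=cv2.imread("pics/top0.png"); cv2.imwrite("pics/crop0.png",cv2.resize(im[85:235,165:435],None,fx=2.9,fy=2.9,interpolation=2))
im=cv2.imread("pics/side0.png"); cv2.imwrite("pics/crop1.png",cv2.resize(im[100:330,280:460],None,fx=2.6,fy=2.6,interpolation=2))
E
```

```text
cam [ 0.37633866 -0.07648464  1.33689831]
box 452 [ 449.5 -311.5] [120.3 140.3] 72.4 z [0.0527 0.0604 0.0647]
cradle 874 [456.4 289.6] [128.3 137.9] 0.2 z [0.0056 0.0116 0.0351]
cradletop 120 [455.6 290.3] [51.5 59.3] 73.6 z [0.0261 0.0336 0.0406]
tray 488 [694.2 356.3] [102.8 161.4] 10.0 z [0.0166 0.0249 0.03  ]
house 1097 [ 680.  -373.3] [96.8 86.4] 84.1 z [0.0677 0.0898 0.1109]
shelf 466 [685.4  -4. ] [101.7 380.3] 9.3 z [0.2048 0.2137 0.2149]
goods 5908 [685.7  -4.2] [101.  379.4] 9.3 z [0.216  0.2259 0.254 ]
cup 68 [642.5 -13.8] [50.1 60.3] 9.6 z [0.0674 0.0754 0.0795]
cupin 315 [646.5 -13.9] [58.9 59.2] 88.4 z [0.0329 0.0462 0.077 ]
chest 168 [643.  106.3] [17.6 75.3] 9.9 z [0.0374 0.0613 0.0667]
table 1043 [544.4 110.3] [102.1  87.3] 89.0 z [-0.0031  0.0014  0.0059]
cam [ 0.36820918 -1.18649681  0.87183111]
S cup 927 [662.   59.6] [217.  81.] 84.4 z [0.0161 0.0511 0.0723]
S cuptop 75 [645.7 -12.3] [61.7 59.5] 42.9 z [0.0704 0.0731 0.0762]
S box 651 [ 446.2 -311.3] [125.7 140.4] 72.4 z [0.051  0.0572 0.0608]
S cradle 275 [451.2 285.6] [86.6 74.7] 76.0 z [0.0084 0.0154 0.0357]
S shelf 869 [679.4  -3.5] [100.8 386.2] 10.4 z [0.1873 0.212  0.2148]
```

View pics/crop0.png

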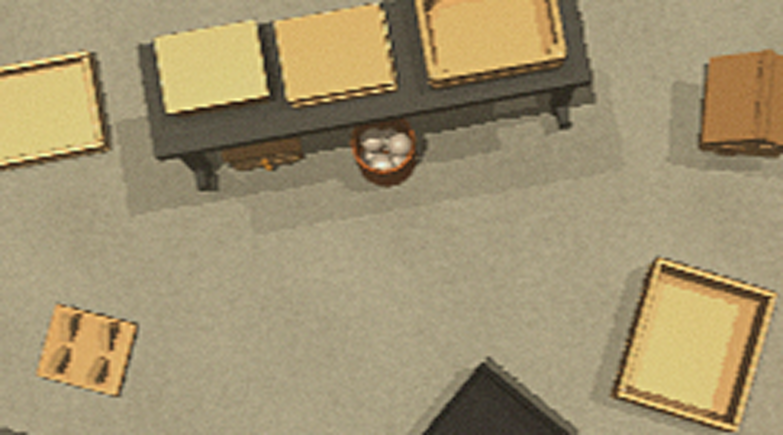

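View pics/crop1.png

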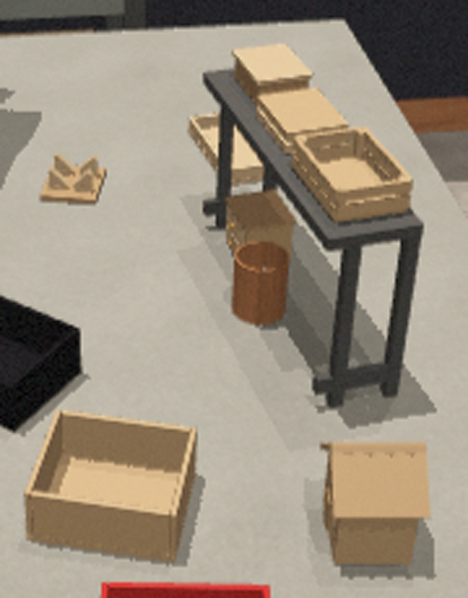

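The cup is at about (0.645,-0.013), the shelf yaw is about 9.3° with its front edge near x 0.636, the box is at (0.448,-0.311) with yaw about -17.6°, and the cradle is at (0.453,0.288) with its groove at azimuth about 75°. The sizes match the description. In the crop, the cup at (385,150) holds white balls and is partly under the shelf. I start moving towards the front.

apply_moves --pt "-3 2.8 -0.5 0 0 0" --pt "-3 2.8 -0.5 0 0 0" --pt "-3 2.8 -0.5 0 0 0" --pt "-3 2.8 -0.5 0 0 0" --pt "-3 2.8 -0.5 0 0 0"

```text
clock: 0.6
position: [0.3272, 0.37, 0.2736]
ee_rot: [2.648, 1.69, -0.001]
force: [1.0, 0.1, 0.8]
width: 0.999
```

```bash
cat > rec.py <<'E'
from cell import arm
import numpy as np, json
np.set_printoptions(precision=4,suppress=True)
s=arm.observe()
with open("log.jsonl","a") as f: f.write(json.dumps({k:np.asarray(v).tolist() for k,v in s.items()})+"\n")
print(round(float(s["clock"]),2),"J",s["joints"],"P",s["position"],"r",s["ee_rot"],"F",s["force"],"w",s["width"])
E
python3 rec.py
```

```text
0.6 J [-1.0151  0.1983  0.0719  1.8516 -0.0159  1.0927  0.1987] P [0.3272 0.37   0.2736] r [ 2.6482  1.6898 -0.0007] F [1.0205 0.0839 0.8281] w 0.9992141662719216
```

apply_moves --pt "-3 2.8 -0.5 0 0 0" --pt "-3 2.8 -0.5 0 0 0" --pt "-3 2.8 -0.5 0 0 0" --pt "-3 2.8 -0.5 0 0 0" --pt "-3 2.8 -0.5 0 0 0"

```text
clock: 1.1
position: [0.3909, 0.175, 0.2988]
ee_rot: [-2.648, -1.69, 0.0]
force: [0.3, -0.4, 0.2]
width: 0.999
```

```bash
python3 rec.py
```

```text
1.1 J [-0.7554  0.0561  0.223   1.9551 -0.0139  1.1319  0.6091] P [0.3909 0.175  0.2988] r [-2.6482 -1.6899  0.0001] F [ 0.2883 -0.3529  0.1658] w 0.9986307035661911
```

apply_moves --pt "-2 2.5 0 -0.05 0 -0.12" --pt "-2 2.5 0 -0.05 0 -0.12" --pt "-2 2.5 0 -0.05 0 -0.12" --pt "-2 2.5 0 -0.05 0 -0.12" --pt "-2 2.5 0 -0.05 0 -0.1"

```text
clock: 1.6
position: [0.4919, 0.0553, 0.3126]
ee_rot: [1.905, 2.222, 0.197]
force: [0.1, 0.8, -0.1]
width: 1.002
```

```bash
python3 rec.py
```

```text
1.6 J [-0.6113  0.0185  0.3293  1.9861  0.1186  0.9144  1.3791] P [0.4919 0.0553 0.3126] r [1.9054 2.2218 0.1975] F [ 0.0828  0.8042 -0.1498] w 1.0024562886704458
```

```bash
cat > pl.py <<'E'
import numpy as np
from scipy.spatial.transform import Rotation as Ro
np.set_printoptions(precision=4,suppress=True)
def grasp_R(az,s):
    "tool z forward az (deg) slanting s deg down, tool x horizontal to the left"
    a,s=np.radians([az,s]); z=np.array([np.cos(s)*np.cos(a),np.cos(s)*np.sin(a),-np.sin(s)])
    x=np.array([-np.sin(a),np.cos(a),0]); return np.c_[x,np.cross(z,x),z]
def rows(p0,R0,p1,R1,n):
    out=[];R0=np.asarray(R0);dw=(Ro.from_matrix(R0.T@R1)).as_rotvec()/n
    Rc=R0.copy()
    for i in range(n):
        # shift along tool axes before the row's turn
        sh=Rc.T@((np.asarray(p1)-p0)/n)*100
        out.append(list(np.round(sh,2))+list(np.round(dw,3)))
        Rc=Rc@Ro.from_rotvec(dw).as_matrix()
    return out
def state():
    from cell import arm
    s=arm.observe(); return np.array(s["position"]),Ro.from_rotvec(s["ee_rot"]).as_matrix(),s
E
python3 - <<'E'
from pl import *
p,R,s=state(); print(R)
Rg=grasp_R(9,45)
d=Rg[:,2]
print(Rg)
pre=np.array([.645,-.013,.045])-d*.003-np.r_[d[:2]/np.linalg.norm(d[:2])*.14,-.06]; print(pre)
for r in rows(p,R,pre+[0,0,.12],Rg,10): print(r)
E
```

```text
[[-0.1438  0.9593  0.2429]
 [ 0.9871  0.1564 -0.0333]
 [-0.0699  0.235  -0.9695]]
[[-0.1564  0.6984  0.6984]
 [ 0.9877  0.1106  0.1106]
 [ 0.      0.7071 -0.7071]]
[ 0.5046 -0.0352  0.1071]
[np.float64(-0.85), np.float64(-0.22), np.float64(0.89), np.float64(-0.055), np.float64(0.007), np.float64(0.002)]
[np.float64(-0.86), np.float64(-0.27), np.float64(0.87), np.float64(-0.055), np.float64(0.007), np.float64(0.002)]
[np.float64(-0.87), np.float64(-0.31), np.float64(0.85), np.float64(-0.055), np.float64(0.007), np.float64(0.002)]
[np.float64(-0.87), np.float64(-0.36), np.float64(0.82), np.float64(-0.055), np.float64(0.007), np.float64(0.002)]
[np.float64(-0.88), np.float64(-0.4), np.float64(0.8), np.float64(-0.055), np.float64(0.007), np.float64(0.002)]
[np.float64(-0.88), np.float64(-0.44), np.float64(0.77), np.float64(-0.055), np.float64(0.007), np.float64(0.002)]
[np.float64(-0.89), np.float64(-0.48), np.float64(0.74), np.float64(-0.055), np.float64(0.007), np.float64(0.002)]
[np.float64(-0.9), np.float64(-0.51), np.float64(0.7), np.float64(-0.055), np.float64(0.007), np.float64(0.002)]
[np.float64(-0.9), np.float64(-0.55), np.float64(0.67), np.float64(-0.055), np.float64(0.007), np.float64(0.002)]
[np.float64(-0.91), np.float64(-0.58), np.float64(0.63), np.float64(-0.055), np.float64(0.007), np.float64(0.002)]
```

apply_moves --pt "-1.7 -0.5 1.7 -0.11 0.014 0.004" --pt "-1.7 -0.6 1.7 -0.11 0.014 0.004" --pt "-1.7 -0.8 1.6 -0.11 0.014 0.004" --pt "-1.8 -1.0 1.4 -0.11 0.014 0.004" --pt "-1.8 -1.1 1.3 -0.11 0.014 0.004"

```text
clock: 2.1
position: [0.4965, -0.0232, 0.2542]
ee_rot: [1.721, 1.986, 0.617]
force: [0.1, -1.2, 0.2]
width: 0.997
```

```bash
python3 rec.py; cat > fit.py <<'E'
import json,numpy as np
from scipy.optimize import least_squares
from scipy.spatial.transform import Rotation as Ro
np.set_printoptions(precision=4,suppress=True)
L=[json.loads(l) for l in open("log.jsonl")]
def rz(a): return Ro.from_rotvec([0,0,a]).as_matrix()
def ry(a): return Ro.from_rotvec([0,a,0]).as_matrix()
def fk(q,P):
    H,L1,L2,L3,a,b,d,y1,y5,y7=P[:10]
    # base z, j1 about -z
    R=rz(-q[0]+y1);p=np.array([0,0,H])
    p=p+R@[0,d,0]
    R=R@ry(q[1]); p=p+R@[a,0,L1*.6]; R=R@rz(-q[2]); p=p+R@[0,0,L1*.4]
    R=R@ry(q[3]); p=p+R@[b,0,0]; R=R@rz(-q[4]+y5); p=p+R@[0,P[10],L2]
    R=R@ry(q[5]); p=p+R@[P[11],0,0]; R=R@rz(-q[6]+y7); p=p+R@[0,0,L3]
    return p,R
def res(P):
    r=[]
    for l in L:
        p,R=fk(l["joints"],P); Rm=Ro.from_rotvec(l["ee_rot"]).as_matrix()
        r+=list((p-l["position"])*1000)+list(Ro.from_matrix(R.T@Rm).as_rotvec()*200)
    return np.r_[r,(P[4:7]-0)*2,(P[10:])*2]
if __name__=="__main__":
    best=None
    for d in (.05,-.05):
      for y7 in (0,np.pi):
        s=least_squares(res,[.3,.4,.4,.2,0,0,d,0,0,y7,0,0])
        if best is None or s.cost<best.cost: best=s
    print(best.cost,best.x); print(best.fun.reshape(-1)[:len(L)*6].reshape(-1,6))
    np.save("P.npy",best.x)
E
python3 fit.py
```

```text
2.1 J [-0.7863 -0.1209  0.7009  2.4113  0.3549  0.1967  1.324 ] P [ 0.4965 -0.0232  0.2542] r [1.7209 1.9859 0.6174] F [ 0.0859 -1.172   0.2368] w 0.9966644150510889
0.02888039043715832 [ 0.2609  0.5725  0.432   0.3445 -0.0027  0.0064 -0.0477 -0.0008  0.0001
  3.1408 -0.0053  0.0019]
[[ 0.003   0.0201  0.0155 -0.0252 -0.0051 -0.0039]
 [-0.0168 -0.1398 -0.0291 -0.0214 -0.015  -0.0029]
 [ 0.0323  0.1265  0.0281 -0.0149  0.0128 -0.0037]
 [-0.0022 -0.0059 -0.0145 -0.007   0.0836  0.0105]]
```

```bash
cat > ik.py <<'E'
from fit import fk
from pl import *
from scipy.optimize import least_squares
P=np.load("P.npy")
lo=np.array([-2.62,-.44,-1.27,.08,-1.32,.12,-2.74]);hi=np.array([2.62,2.09,1.32,2.57,4.46,2,2.74])
def ik(p,R,q0,reg=1e-3):
    def f(q):
        pp,RR=fk(q,P); return np.r_[(pp-p)*10,Ro.from_matrix(RR.T@R).as_rotvec()*3,reg*(q-q0)]
    s=least_squares(f,np.clip(q0,lo+.03,hi-.03),bounds=(lo+.02,hi-.02))
    pp,RR=fk(s.x,P); return s.x,np.linalg.norm(pp-p)*1000,np.degrees(Ro.from_matrix(RR.T@R).magnitude())
E
python3 - <<'E'
from ik import *
_,_,s=state(); q0=s["joints"]
rng=np.random.default_rng(0)
cup=np.array([.645,-.013,.045])
for sl in (30,40,45,50,55,60):
  for az in (-10,0,9,20):
    R=grasp_R(az,sl); p=cup-R[:,2]*.003; o=[]
    for back in (0,.14):
        pp=p-back*np.r_[R[:2,2],0]/np.cos(np.radians(sl))+[0,0,back*.2]
        q,e,a=ik(pp,R,q0); o.append((round(e,1),round(a,1),np.round(q,2)))
    print(sl,az,o)
E
```

```text
30 -10 [(np.float64(0.0), np.float64(0.0), array([ 0.12,  0.91, -0.47,  2.43,  2.65,  1.33, -1.28])), (np.float64(40.0), np.float64(6.5), array([ 0.3 ,  1.23, -1.25,  2.55,  2.2 ,  1.92, -0.9 ]))]
30 0 [(np.float64(0.0), np.float64(0.0), array([ 0.43,  1.  , -0.69,  2.43,  2.87,  1.28, -0.99])), (np.float64(53.9), np.float64(8.1), array([ 0.77,  1.12, -1.25,  2.55,  2.51,  1.32, -0.52]))]
30 9 [(np.float64(67.0), np.float64(28.5), array([ 0.65,  0.66, -0.62,  1.99, -0.68,  0.14,  2.72])), (np.float64(80.9), np.float64(27.5), array([ 1.3 ,  0.73, -1.09,  2.23, -0.37,  0.14,  2.72]))]
30 20 [(np.float64(0.0), np.float64(0.0), array([ 1.02,  1.4 , -1.25,  2.32,  2.84,  0.86, -0.03])), (np.float64(150.7), np.float64(19.1), array([-1.29, -0.42,  1.3 ,  2.55,  1.49,  0.14,  0.59]))]
40 -10 [(np.float64(0.0), np.float64(0.0), array([ 0.23,  0.8 , -0.58,  2.36,  2.5 ,  1.  , -1.09])), (np.float64(17.8), np.float64(3.3), array([ 0.44,  1.03, -1.25,  2.55,  2.12,  1.53, -0.83]))]
40 0 [(np.float64(0.0), np.float64(0.0), array([ 0.52,  0.9 , -0.82,  2.35,  2.62,  0.98, -0.8 ])), (np.float64(24.
[... 2922 characters left out ...]
,  0.14,  2.53])), (np.float64(0.0), np.float64(0.0), array([ 0.1 ,  0.45, -0.45,  2.43,  2.01,  0.45, -0.81]))]
60 0 [(np.float64(10.3), np.float64(4.3), array([-0.31,  0.56,  0.32,  2.11, -1.26,  0.14,  2.72])), (np.float64(19.9), np.float64(6.8), array([-0.49,  0.35,  0.49,  2.37, -1.25,  0.14,  2.72]))]
60 9 [(np.float64(10.8), np.float64(4.5), array([-0.08,  0.55,  0.09,  2.08, -1.04,  0.14,  2.72])), (np.float64(19.9), np.float64(6.8), array([ 0.04,  0.35,  0.01,  2.32, -0.97,  0.14,  2.72]))]
60 20 [(np.float64(8.5), np.float64(3.6), array([ 0.2 ,  0.58, -0.2 ,  2.04, -0.77,  0.14,  2.72])), (np.float64(13.9), np.float64(4.9), array([ 0.57,  0.45, -0.45,  2.25, -0.62,  0.14,  2.72]))]
```

```bash
cat >> ik.py <<'E'
def jac(q):
    p0,R0=fk(q,P);J=np.zeros((6,7))
    for i in range(7):
        d=np.array(q,float);d[i]+=1e-5;p,R=fk(d,P)
        J[:3,i]=(p-p0)/1e-5;J[3:,i]=Ro.from_matrix(R@R0.T).as_rotvec()/1e-5
    return J
def step(q,p,R,null=None,it=6,k=0.0,qh=None):
    q=np.array(q,float)
    for _ in range(it):
        pp,RR=fk(q,P);e=np.r_[p-pp,Ro.from_matrix(R@RR.T).as_rotvec()]
        J=jac(q);W=np.ones(7)
        for _ in range(4):
            Jp=np.linalg.pinv(J*W,rcond=1e-3); dq=W*(Jp@e)
            if qh is not None: dq=dq+ (np.eye(7)-np.linalg.pinv(J*W)@(J*W))@(k*(qh-q))*W
            bad=((q+dq<lo)|(q+dq>hi))&(W>0)
            if not bad.any(): break
            W[bad]=0
        q=np.clip(q+dq,lo,hi)
    pp,RR=fk(q,P)
    return q,np.linalg.norm(p-pp)*1000,np.degrees(Ro.from_matrix(RR.T@R).magnitude())
def run(q,cmds,**kw):
    p,R=fk(q,P);Q=[q]
    for c in cmds:
        p=p+R@np.array(c[:3])/100;R=R@Ro.from_rotvec(c[3:]).as_matrix()
        q,e,a=step(q,p,R,**kw);Q.append(q)
    return np.array(Q),e,a,p,R
E
python3 - <<'E'
from ik import *
import json
L=[json.loads(l) for l in open("log.jsonl")]
segs=[(0,[[-3,2.8,-.5,0,0,0]]*5),(1,[[-2,2.5,0,-.05,0,-.12]]*4+[[-2,2.5,0,-.05,0,-.1]]),(2,[[-1.7,-.5,1.7,-.11,.014,.004],[-1.7,-.6,1.7,-.11,.014,.004],[-1.7,-.8,1.6,-.11,.014,.004],[-1.8,-1,1.4,-.11,.014,.004],[-1.8,-1.1,1.3,-.11,.014,.004]])]
for i,c in segs:
    q=np.array(L[i]["joints"]);Q,e,a,p,R=run(q,c)
    print(i,"act",np.array(L[i+1]["joints"])-q,"\n  pred",Q[-1]-q,e,a)
    print("  P",p,np.array(L[i+1]["position"]))
E
```

```text
0 act [ 0.2597 -0.1422  0.1511  0.1035  0.0021  0.0392  0.4104] 
  pred [ 0.2608 -0.1415  0.1498  0.103   0.0024  0.0393  0.41  ] 8.326672684688674e-14 1.7242381450651902e-14
  P [0.391  0.175  0.2987] [0.3909 0.175  0.2988]
1 act [ 0.144  -0.0376  0.1063  0.031   0.1325 -0.2175  0.77  ] 
  pred [ 0.1435 -0.0378  0.1095  0.0307  0.1304 -0.2161  0.769 ] 1.2586013583571653e-13 3.522900487487095e-15
  P [0.4917 0.0546 0.3127] [0.4919 0.0553 0.3126]
2 act [-0.175  -0.1394  0.3716  0.4251  0.2363 -0.7177 -0.0551] 
  pred [ 0.0667 -0.0866  0.0868  0.3344 -0.0143 -0.5975  0.1352] 50.13770443479548 12.70156191689163
  P [ 0.5032 -0.0345  0.2284] [ 0.4965 -0.0232  0.2542]
```

```bash
cat > s1.py <<'E'
from ik import *
rng=np.random.default_rng(1)
cup=np.array([.645,-.013,.045])
def marg(q): return np.min(np.minimum(q-lo,hi-q)/1.0)
for sl in (35,40,45,50):
  for az in (0,9):
   for fl in (0,1):
    R=grasp_R(az,sl)
    if fl: R=R@np.diag([-1,-1,1.])
    p=cup-R[:,2]*.003; d=np.r_[R[:2,2],0];d/=np.linalg.norm(d)
    sol=[]
    for t in range(25):
        q,e,a=ik(p,R,rng.uniform(lo,hi),1e-4)
        if e<1 and a<.5:
            # max margin along pullback
            q2,e2,a2=ik(p-d*.13+[0,0,.03],R,q,1e-3)
            sol.append((min(marg(q),marg(q2)),e2,q,q2))
    sol=[x for x in sol if x[1]<1]; sol.sort(key=lambda x:-x[0])
    print(sl,az,fl,len(sol))
    for x in sol[:2]: print("   %.2f"%x[0],x[2].round(2),x[3].round(2))
E
python3 s1.py
```

```text
35 0 0 0
35 0 1 0
35 9 0 0
35 9 1 0
40 0 0 0
40 0 1 0
40 9 0 0
40 9 1 0
45 0 0 0
45 0 1 0
45 9 0 13
   0.02 [ 0.79  1.06 -1.14  2.27  2.42  0.86 -0.25] [ 0.94  0.98 -1.24  2.55  2.45  0.95 -0.36]
   0.02 [ 0.78  1.03 -1.11  2.28  2.43  0.84 -0.29] [ 0.93  0.96 -1.21  2.55  2.48  0.93 -0.39]
45 9 1 10
   0.02 [ 0.72  0.95 -1.    2.28  2.51  0.76  2.71] [ 0.88  0.87 -1.1   2.55  2.57  0.86  2.62]
   0.02 [ 0.67  0.89 -0.9   2.28  2.59  0.72  2.59] [ 0.88  0.86 -1.09  2.55  2.58  0.86  2.6 ]
50 0 0 14
   0.05 [ 0.68  0.97 -1.1   2.24  2.2   0.89 -0.34] [ 0.74  0.87 -1.21  2.52  2.21  1.01 -0.53]
   0.05 [ 0.57  0.84 -0.9   2.24  2.29  0.75 -0.52] [ 0.65  0.73 -1.02  2.52  2.32  0.87 -0.69]
50 0 1 9
   0.03 [ 0.35  0.7  -0.57  2.26  2.5   0.58  2.29] [ 0.42  0.58 -0.68  2.54  2.54  0.71  2.15]
   0.02 [ 0.28  0.67 -0.47  2.27  2.58  0.54  2.18] [ 0.34  0.55 -0.57  2.55  2.62  0.68  2.06]
50 9 0 13
   0.08 [ 0.7   0.9  -0.99  2.23  2.32  0.66 -0.3 ] [ 0.89  0.81 -1.12  2.49  2.39  0.73 -0.41]
   0.08 [ 0.7   0.89 -0.99  2.23  2.32  0.66 -0.3 ] [ 0.89  0.8  -1.12  2.49  2.39  0.73 -0.42]
50 9 1 7
   0.07 [ 0.53  0.75 -0.71  2.24  2.56  0.51  2.49] [ 0.73  0.65 -0.84  2.5   2.66  0.6   2.39]
   0.04 [ 0.26  0.65 -0.33  2.26  3.01  0.43  1.93] [ 0.4   0.52 -0.4   2.53  3.1   0.55  1.88]
```

```bash
sed -i 's/p-d\*.13+\[0,0,.03\]/p-R[:,2]*.13+[0,0,.02]/; s/(35,40,45,50)/(30,35,40,45)/' s1.py; python3 s1.py
```

```text
30 0 0 0
30 0 1 0
30 9 0 0
30 9 1 0
35 0 0 0
35 0 1 0
35 9 0 0
35 9 1 0
40 0 0 13
   0.05 [ 0.58  0.96 -0.92  2.35  2.58  1.03 -0.7 ] [ 0.71  0.64 -1.09  2.52  2.42  0.9  -0.77]
   0.04 [ 0.47  0.87 -0.75  2.35  2.66  0.96 -0.88] [ 0.58  0.53 -0.87  2.53  2.55  0.8  -0.95]
40 0 1 10
   0.02 [-0.49  0.78  0.57  2.45  3.4   0.92  1.07] [ 0.36  0.44 -0.59  2.55  2.71  0.73  1.97]
   0.02 [ 0.29  0.77 -0.49  2.37  2.79  0.88  2.01] [ 0.36  0.44 -0.59  2.55  2.71  0.73  1.97]
40 9 0 13
   0.08 [ 0.7   0.98 -0.94  2.33  2.71  0.86 -0.58] [ 0.93  0.67 -1.11  2.49  2.64  0.69 -0.65]
   0.08 [ 0.7   0.98 -0.94  2.33  2.72  0.86 -0.59] [ 0.93  0.67 -1.11  2.49  2.64  0.69 -0.65]
40 9 1 10
   0.08 [ 0.68  0.95 -0.91  2.33  2.74  0.85  2.51] [ 0.91  0.64 -1.07  2.49  2.68  0.67  2.44]
   0.04 [ 0.76  1.05 -1.05  2.32  2.64  0.91  2.7 ] [ 0.98  0.75 -1.23  2.49  2.52  0.75  2.64]
45 0 0 12
   0.13 [ 0.6   0.91 -0.95  2.3   2.43  0.9  -0.6 ] [ 0.75  0.56 -1.09  2.44  2.24  0.69 -0.61]
   0.13 [ 0.57  0.88 -0.9   2.3   2.46  0.87 -0.65] [ 0.71  0.52 -1.03  2.44  2.29  0.65 -0.67]
45 0 1 9
   0.11 [ 0.31  0.72 -0.51  2.32  2.68  0.72  2.1 ] [ 0.37  0.36 -0.56  2.46  2.6   0.5   2.08]
   0.11 [ 0.31  0.72 -0.51  2.32  2.69  0.71  2.1 ] [ 0.36  0.36 -0.55  2.46  2.6   0.5   2.07]
45 9 0 14
   0.16 [ 0.67  0.9  -0.91  2.28  2.58  0.72 -0.54] [ 0.9   0.55 -1.05  2.41  2.49  0.48 -0.59]
   0.14 [ 0.42  0.73 -0.53  2.3   2.92  0.61 -1.03] [ 0.62  0.4  -0.67  2.43  2.97  0.39 -1.14]
45 9 1 7
   0.15 [ 0.59  0.83 -0.78  2.29  2.69  0.67  2.44] [ 0.81  0.49 -0.92  2.42  2.66  0.43  2.36]
   0.14 [ 0.36  0.71 -0.45  2.31  2.99  0.61  2.02] [ 0.56  0.38 -0.59  2.43  3.06  0.39  1.91]
```

```bash
cat > s2.py <<'E'
from ik import *
rng=np.random.default_rng(2)
S=np.radians(45)
def marg(q): return np.min(np.minimum(q-lo,hi-q))
cr=np.array([.4535,.288,.058])
for fl in (0,1):
  for d in (75,-105):
    R=grasp_R(d,45)@np.diag([-1,-1,1.])
    if fl: R=R@np.diag([-1,-1,1.])
    sol=[]
    for t in range(30):
        q,e,a=ik(cr-.003*R[:,2],R,rng.uniform(lo,hi),1e-4)
        if e<1 and a<.5: 
            q2,e2,a2=ik(cr+[0,0,.1]-.003*R[:,2],R,q,1e-3)
            if e2<1: sol.append((min(marg(q),marg(q2)),q))
    sol.sort(key=lambda x:-x[0]); print("place",fl,d,len(sol),[(round(x[0],2),x[1].round(2)) for x in sol[:3]])
box=np.array([.448,-.311])
corn=np.array([[x,y,z] for x in(-.095,.095) for y in (-.0375,.0375) for z in (-.044,-.2)]+[[x,y,.019] for x in (-.06,.06) for y in (-.01,.01)])
def pourfun(q,fl,qr,cz,reg):
    p,R=fk(q,P); ct=np.array([0,(1,-1)[fl]*np.cos(S),-np.sin(S)]); c=R@ct
    rim=p+.003*R[:,2]+.035*c
    mz=(p+corn@R.T)[:,2].min()
    return np.r_[(rim[:2]-box)*10,(rim[2]-.12)*10,(c[2]-cz)*3,min(0,mz-.085)*10,reg*(q-qr)]
for fl,qg in ((0,[.9,.55,-1.05,2.41,2.49,.48,-.59]),(1,[.81,.49,-.92,2.42,2.66,.43,2.36])):
  sol=[]
  for t in range(40):
    qg=np.array(qg); qs=rng.uniform(lo,hi) if t else qg.copy()
    from scipy.optimize import least_squares
    qr=qg.copy(); qr[6]={0:2.4,1:-.6}[fl]; 
    s=least_squares(pourfun,np.clip(qs,lo+.03,hi-.03),bounds=(lo+.05,hi-.05),args=(fl,qr,-.8,.01))
    f=pourfun(s.x,fl,qr,-.8,0)
    if np.abs(f[:5]).max()<.05: sol.append((np.linalg.norm((s.x-qg)[:6]),s.x))
  sol.sort(key=lambda x:x[0])
  print("pour",fl,len(sol))
  for x in sol[:4]:
    p,R=fk(x[1],P);print("  %.2f"%x[0],x[1].round(2),"p",p,"z",R[:,2],"c",R@[0,(1,-1)[fl]*.707,-.707],"minz",(p+corn@R.T)[:,2].min())
E
python3 s2.py
```

```text
place 0 75 0 []
place 0 -105 10 [(np.float64(0.43), array([-1.24,  0.98,  0.66,  1.54, -0.08,  1.41,  2.28])), (np.float64(0.28), array([-0.68,  0.93, -0.32,  1.47,  0.48,  1.58,  1.7 ])), (np.float64(0.28), array([-0.67,  0.93, -0.33,  1.47,  0.49,  1.58,  1.69]))]
place 1 75 0 []
place 1 -105 23 [(np.float64(0.45), array([-1.28,  1.01,  0.75,  1.55, -0.14,  1.41, -0.8 ])), (np.float64(0.45), array([-1.29,  1.02,  0.78,  1.55, -0.16,  1.42, -0.78])), (np.float64(0.42), array([-1.07,  0.92,  0.36,  1.52,  0.11,  1.43, -1.06]))]Traceback (most recent call last):
  File "s2.py", line 30, in <module>
    s=least_squares(pourfun,np.clip(qs,lo+.03,hi-.03),bounds=(lo+.05,hi-.05),args=(fl,qr,-.8,.01))
    return func(*args, **kwargs)
    raise ValueError("Initial guess is outside of provided bounds")
ValueError: Initial guess is outside of provided bounds
```

```bash
sed -i 's/clip(qs,lo+.03,hi-.03)/clip(qs,lo+.06,hi-.06)/' s2.py; python3 s2.py | grep -A20 pour
```

```text
pour 0 31
  2.20 [ 1.52  1.37 -0.64  2.45  4.15  1.42  2.38] p [ 0.4662 -0.3138  0.1483] z [ 0.9804 -0.1437  0.1348] c [-0.5989  0.0878 -0.7958] minz 0.08422190531603024
  2.23 [-0.09  1.1  -0.06  2.22  1.46  1.75  1.39] p [ 0.4488 -0.3292  0.1485] z [ 0.0423 -0.9897  0.1369] c [-0.0258  0.603  -0.7972] minz 0.08392740220242814
  2.24 [-0.11  1.09 -0.04  2.21  1.45  1.72  1.4 ] p [ 0.4487 -0.3293  0.1483] z [ 0.0321 -0.9904  0.1345] c [-0.0196  0.6052 -0.7957] minz 0.08425102716583993
  2.25 [-0.14  1.1  -0.    2.22  1.45  1.69  1.4 ] p [ 0.4488 -0.3293  0.1483] z [ 0.0394 -0.9901  0.1347] c [-0.024   0.6048 -0.7958] minz 0.08420197137284094
pour 1 35
  2.11 [ 1.59  1.53 -0.81  2.49  4.02  1.38 -0.51] p [ 0.4658 -0.3155  0.1484] z [ 0.9617 -0.2387  0.1349] c [-0.5873  0.1458 -0.7959] minz 0.08423521062083367
  2.12 [ 1.76  1.71 -1.02  2.47  3.94  1.1  -0.32] p [ 0.4658 -0.3152  0.1483] z [ 0.9651 -0.2239  0.1355] c [-0.5891  0.1367 -0.7963] minz 0.08407187694331372
  2.12 [ 1.54  1.52 -0.78  2.5   4.01  1.46 -0.5 ] p [ 0.4659 -0.3161  0.1485] z [ 0.9545 -0.2645  0.1376] c [-0.5811  0.161  -0.7976] minz 0.08378124809206512
  2.16 [ 1.89  1.75 -1.12  2.41  3.98  0.76 -0.38] p [ 0.4661 -0.313   0.1483] z [ 0.9847 -0.1086  0.1365] c [-0.6002  0.0662 -0.7969] minz 0.08387846005759614
```

```bash
cat > sim.py <<'E'
from ik import *
S45=np.sqrt(.5)
CT=np.array([0,S45,-S45])
corn=np.array([[x,y,z] for x in(-.095,.095) for y in (-.0375,.0375) for z in (-.044,-.2)]+[[x,y,.022] for x in (-.065,.065) for y in (-.01,.01)])
sh=np.array([.636,-.012]); ca,sa=np.cos(np.radians(9.3)),np.sin(np.radians(9.3))
def chk(q):
    p,R=fk(q,P); w=p-R[:,2]*P[3]; pts=np.vstack([p+corn@R.T,w])
    sx=((pts[:,:2]-sh)@[ca,sa]); low=pts[:,2]<.27
    return pts[:,2].min(), (sx[low].max() if low.any() else -9), w
def plan(q,wps,verbose=True,dense=3):
    """wps: list of (p,R,n)"""
    allr=[];p,R=fk(q,P);Q=[q]
    for (p1,R1,n) in wps:
        rv=Ro.from_matrix(R.T@R1).as_rotvec(); mx=0;mn=9;ms=-9;me=0
        for i in range(n):
            t=(i+1)/n; qn,e,a=step(Q[-1],p+(p1-p)*t,R@Ro.from_rotvec(rv*t).as_matrix())
            mx=np.maximum(mx,np.abs(qn-Q[-1])); Q.append(qn); me=max(me,e,a); c=chk(qn); mn=min(mn,c[0]);ms=max(ms,c[1])
        p,R=p1,R1
        if verbose: print("n",n,"q",Q[-1].round(2),"marg %.2f"%np.min(np.minimum(Q[-1]-lo,hi-Q[-1])),"err %.2f"%me,"dqmax/row",(mx/.1/np.array([2.22,2.22,3.01,3.01,3.14,3.14,3.14])).max().round(2),"minz %.3f shelf %.3f"%(mn,ms),"wr",chk(Q[-1])[2].round(2))
    return Q
E
cat > s3.py <<'E'
from sim import *
_,_,s=state();q0=s["joints"]
for qpre in ([.9,.55,-1.05,2.41,2.49,.48,-.59],[.62,.4,-.67,2.43,2.97,.39,-1.14]):
    qpre=np.array(qpre); N=8
    wps=[]
    for i in range(1,N+1):
        q=q0+(qpre-q0)*i/N; p,R=fk(q,P); wps.append((p,R,3))
        print("  ",i,"p",p,"z",R[:,2],"chk",chk(q)[:2])
    plan(q0,wps)
E
python3 s3.py
```

```text
1 p [ 0.4877 -0.0494  0.2302] z [ 0.5464 -0.0692 -0.8346] chk (np.float64(0.19608475349709525), np.float64(-0.1298810559386545))
   2 p [ 0.482  -0.0746  0.2041] z [ 0.5007 -0.1658 -0.8496] chk (np.float64(0.16393266436313153), np.float64(-0.14090593708700033))
   3 p [ 0.4804 -0.0942  0.1774] z [ 0.4675 -0.2283 -0.854 ] chk (np.float64(0.13350132084557162), np.float64(-0.1472344147061781))
   4 p [ 0.4839 -0.1043  0.1514] z [ 0.4565 -0.247  -0.8548] chk (np.float64(0.10624406827247021), np.float64(-0.1466251785125761))
   5 p [ 0.493  -0.102   0.1294] z [ 0.4739 -0.2177 -0.8533] chk (np.float64(0.08539702601679039), np.float64(-0.13687776919060368))
   6 p [ 0.5084 -0.087   0.1174] z [ 0.522  -0.1423 -0.841 ] chk (np.float64(0.07739000757208024), np.float64(-0.11849422985502585))
   7 p [ 0.5296 -0.0622  0.1244] z [ 0.6    -0.0303 -0.7994] chk (np.float64(0.09144215914169739), np.float64(-0.09124660668153922))
   8 p [ 0.5543 -0.0342  0.1596] z [ 0.7014  0.0995 -0.7057] chk (np.float64(0.13696231874794007), np.float64(-0.060267679191032916))
n 3 q [-0.6  -0.04  0.51  2.41  0.63  0.2
[... 2415 characters left out ...]
inz 0.169 shelf -0.122 wr [ 0.31 -0.03  0.49]
n 3 q [-0.45  0.12  0.43  2.45  1.73  0.23  0.03] marg 0.11 err 0.00 dqmax/row 0.44 minz 0.152 shelf -0.113 wr [ 0.32 -0.03  0.47]
n 3 q [-0.27  0.18  0.26  2.46  2.19  0.24 -0.42] marg 0.11 err 0.00 dqmax/row 0.53 minz 0.137 shelf -0.100 wr [ 0.32 -0.03  0.45]
n 3 q [-0.01  0.24 -0.    2.45  2.55  0.29 -0.77] marg 0.12 err 0.00 dqmax/row 0.44 minz 0.126 shelf -0.085 wr [ 0.32 -0.04  0.43]
n 3 q [ 0.26  0.3  -0.28  2.44  2.85  0.34 -1.06] marg 0.13 err 0.00 dqmax/row 0.43 minz 0.124 shelf -0.071 wr [ 0.32 -0.05  0.41]
n 3 q [ 0.52  0.37 -0.54  2.44  3.11  0.39 -1.3 ] marg 0.13 err 0.00 dqmax/row 0.43 minz 0.128 shelf -0.062 wr [ 0.31 -0.06  0.4 ]
```

```bash
cat > s4.py <<'E'
from sim import *
q=np.array([.52,.37,-.54,2.44,3.11,.39,-1.3])
pp,_=fk(q,P)
cup=np.array([.645,-.013,.040]); Rg=grasp_R(9,45)
box=np.array([.448,-.311])
def tcp_from_rim(rim,R): return rim-R@(.035*CT)-.003*R[:,2]
pg=cup-.003*Rg[:,2]
W=[(pg-.13*Rg[:,2],Rg,2),(pg,Rg,8),(pg-.13*Rg[:,2],Rg,8)]
Q=plan(q,W)
qc=Q[-1]
print("carry")
def pourR(u): # tool az -90 rolled 180, pointing up u
    return grasp_R(-90,-u)@np.diag([-1,-1,1.])
for azs in ([-30,-60,-90],[-30,-60]):
  W=[]
  posl={-30:np.r_[.47,-.15,.17],-60:np.r_[.46,-.25,.19],-90:np.r_[.46,-.29,.2]}
  for a in azs:
    R=grasp_R(a,45); W.append((posl[a],R,10))
  Rp=pourR(8); Ru=W[-1][1]
  for ph,u in ((-60,-20),(-120,0),(-180,8)):
    R=grasp_R(-90,-u)@Ro.from_rotvec([0,0,np.radians(ph)]).as_matrix()
    c=R@CT; rim=np.r_[box-.02*c[:2]/max(.3,np.linalg.norm(c[:2])),.17 if ph>-100 else .13]
    if ph==-180: rim[2]=.12
    W.append((tcp_from_rim(rim,R),R,8))
  print(azs);Q2=plan(qc,W)
  # place
  cr=np.array([.4535,.288,.058]); Rl=grasp_R(-105,45)@np.diag([-1,-1,1.])
  W=[(np.r_[.45,-.2,.28],grasp_R(-100,20)@np.diag([-1,-1,1.]),10),(np.r_[.45,.05,.32],Rl,14),(cr+[0,0,.1]-.003*Rl[:,2],Rl,12),(cr-.003*Rl[:,2],Rl,8)]
  print("place");plan(Q2[-1],W)
E
python3 s4.py
```

```text
n 2 q [ 0.48  0.43 -0.5   2.46  3.09  0.48 -1.26] marg 0.11 err 0.00 dqmax/row 0.14 minz 0.111 shelf -0.062 wr [ 0.31 -0.07  0.38]
n 8 q [ 0.33  0.71 -0.4   2.31  3.03  0.62 -1.18] marg 0.26 err 0.00 dqmax/row 0.17 minz 0.019 shelf 0.030 wr [ 0.4  -0.05  0.29]
n 8 q [ 0.48  0.43 -0.5   2.46  3.09  0.48 -1.26] marg 0.11 err 0.00 dqmax/row 0.17 minz 0.031 shelf 0.018 wr [ 0.31 -0.07  0.38]
carry
[-30, -60, -90]
n 10 q [ 0.28  0.25 -0.4   2.57  2.14  0.61 -1.07] marg 0.00 err 0.00 dqmax/row 0.48 minz 0.115 shelf -0.068 wr [ 0.26 -0.03  0.41]
n 10 q [ 0.21  0.27 -0.28  2.39  1.52  0.75 -0.85] marg 0.18 err 0.00 dqmax/row 0.23 minz 0.149 shelf -0.124 wr [ 0.34 -0.04  0.43]
n 10 q [ 0.17  0.4  -0.23  2.12  1.08  1.05 -0.82] marg 0.45 err 0.00 dqmax/row 0.18 minz 0.168 shelf -0.116 wr [ 0.46 -0.05  0.44]
n 8 q [ 0.04  0.72 -0.16  2.33  1.47  1.33 -0.43] marg 0.24 err 0.00 dqmax/row 0.21 minz 0.071 shelf -0.108 wr [ 0.41 -0.02  0.27]
n 8 q [-0.08  1.01 -0.04  2.29  1.47  1.59  0.35] marg 0.28 err 0.00 dqmax/row 0.36 minz 0.041 shelf -0.163 wr [ 0.41 -0.    0.14]
n 8 q [-0.1   1.1   0.02  2.1
[... 1107 characters left out ...]
.36 minz 0.041 shelf -0.163 wr [ 0.41 -0.    0.14]
n 8 q [-0.12  1.1   0.04  2.19  1.45  1.66  1.43] marg 0.34 err 0.00 dqmax/row 0.45 minz 0.042 shelf -0.113 wr [ 0.45 -0.01  0.1 ]
place
n 10 q [-0.17  0.54 -0.21  2.02  1.01  1.63  2.02] marg 0.37 err 0.00 dqmax/row 0.3 minz 0.105 shelf -0.068 wr [0.51 0.12 0.4 ]
n 14 q [-0.33  0.43 -0.37  1.69  0.56  1.74  2.05] marg 0.26 err 0.00 dqmax/row 0.12 minz 0.264 shelf -0.100 wr [0.51 0.29 0.56]
n 12 q [-0.65  0.82 -0.38  1.43  0.48  1.73  1.73] marg 0.27 err 0.00 dqmax/row 0.15 minz 0.137 shelf -0.020 wr [0.52 0.53 0.4 ]
n 8 q [-0.66  0.94 -0.36  1.47  0.51  1.59  1.67] marg 0.41 err 0.00 dqmax/row 0.07 minz 0.037 shelf 0.025 wr [0.52 0.53 0.3 ]
```

```bash
cat > gen.py <<'E'
from sim import *
def gen(wps,q=None,dp=1,dr=2):
    p,R,s=state(); q=s["joints"] if q is None else q
    out=[];pc,Rc=p,R
    for (p1,R1,n) in wps:
        p0,R0=pc.copy(),Rc.copy();rv=Ro.from_matrix(R0.T@R1).as_rotvec()
        for i in range(n):
            t=(i+1)/n;pt=p0+(p1-p0)*t;Rt=R0@Ro.from_rotvec(rv*t).as_matrix()
            r=np.r_[np.round(Rc.T@(pt-pc)*100,dp),np.round(Ro.from_matrix(Rc.T@Rt).as_rotvec(),dr)]+0.
            out.append(r.tolist()); pc=pc+Rc@r[:3]/100;Rc=Rc@Ro.from_rotvec(r[3:]).as_matrix()
    Q=[q]
    mn=9;ms=-9;er=0;sp=0;pp,RR=p,R
    for r in out:
        pp=pp+RR@np.array(r[:3])/100;RR=RR@Ro.from_rotvec(r[3:]).as_matrix()
        qn,e,a=step(Q[-1],pp,RR); er=max(er,e,a);sp=max(sp,(np.abs(qn-Q[-1])/.1/np.array([2.22,2.22,3.01,3.01,3.14,3.14,3.14])).max());Q.append(qn);c=chk(qn);mn=min(mn,c[0]);ms=max(ms,c[1])
    for i in range(0,len(out),5): print(str(out[i:i+5]).replace(".0,",",").replace(".0]","]"))
    print("end",pc,"err %.2f sp %.2f minz %.3f shelf %.3f"%(er,sp,mn,ms),"q",Q[-1].round(2),"minmarg",min(np.min(np.minimum(x-lo,hi-x)) for x in Q).round(3))
    return Q
E
python3 - <<'E'
from gen import *
_,_,s=state();q0=s["joints"];qpre=np.array([.62,.4,-.67,2.43,2.97,.39,-1.14])
W=[]
for i in range(1,9):
    p,R=fk(q0+(qpre-q0)*i/8,P);W.append((p,R,3 if i<8 else 4))
gen(W)
E
```

```text
[[-1, -0.5, 0.3, 0.01, -0.04, -0.01], [-1, -0.6, 0.3, 0.02, -0.03, -0.02], [-1, -0.5, 0.4, 0.01, -0.04, -0.01], [-0.9, -0.4, 0.5, 0.01, -0.03, -0.01], [-0.8, -0.4, 0.5, 0.01, -0.03, -0.01]]
[[-0.9, -0.4, 0.5, 0.01, -0.04, -0.01], [-0.6, -0.2, 0.6, 0, -0.02, -0.01], [-0.5, -0.2, 0.6, 0.01, -0.02, -0.01], [-0.5, -0.2, 0.6, 0, -0.02, -0.01], [-0.2, 0, 0.7, -0.01, -0.01, 0]]
[[-0.2, 0, 0.7, 0, -0.01, -0.01], [-0.2, -0.1, 0.6, -0.01, -0.01, 0], [0.3, 0.1, 0.7, -0.01, 0.01, 0], [0.2, 0.1, 0.6, -0.01, 0, 0], [0.3, 0.1, 0.7, -0.01, 0.01, 0]]
[[0.7, 0.2, 0.5, -0.02, 0.02, 0.01], [0.7, 0.2, 0.5, -0.01, 0.02, 0.01], [0.6, 0.2, 0.6, -0.02, 0.03, 0], [1, 0.3, 0.3, -0.02, 0.03, 0.02], [1, 0.3, 0.3, -0.02, 0.04, 0.02]]
[[1, 0.3, 0.4, -0.03, 0.03, 0.01], [1, 0.3, 0, -0.02, 0.04, 0.02], [0.9, 0.3, 0, -0.01, 0.03, 0.02], [1, 0.3, 0.1, -0.02, 0.04, 0.02], [1, 0.2, 0.1, -0.02, 0.04, 0.02]]
end [ 0.5523 -0.024   0.1589] err 0.00 sp 0.55 minz 0.124 shelf -0.062 q [ 0.53  0.37 -0.55  2.44  3.12  0.39 -1.3 ] minmarg 0.072
```

apply_moves --pt "-1 -0.5 0.3 0.01 -0.04 -0.01" --pt "-1 -0.6 0.3 0.02 -0.03 -0.02" --pt "-1 -0.5 0.4 0.01 -0.04 -0.01" --pt "-0.9 -0.4 0.5 0.01 -0.03 -0.01" --pt "-0.8 -0.4 0.5 0.01 -0.03 -0.01"

```text
clock: 2.6
position: [0.4967, -0.0715, 0.2316]
ee_rot: [1.676, 1.948, 0.382]
force: [-0.2, -0.9, -0.1]
width: 0.999
```

```bash
python3 rec.py
```

```text
2.6 J [-0.52   -0.018   0.4358  2.4116  0.8895  0.2371  0.8194] P [ 0.4967 -0.0715  0.2316] r [1.6758 1.9475 0.3822] F [-0.1747 -0.9023 -0.1247] w 0.9994505856367429
```

apply_moves --pt "-0.9 -0.4 0.5 0.01 -0.04 -0.01" --pt "-0.6 -0.2 0.6 0 -0.02 -0.01" --pt "-0.5 -0.2 0.6 0.01 -0.02 -0.01" --pt "-0.5 -0.2 0.6 0 -0.02 -0.01" --pt "-0.2 0 0.7 -0.01 -0.01 0"

```text
clock: 3.1
position: [0.5074, -0.1049, 0.2091]
ee_rot: [1.626, 1.903, 0.261]
force: [0.7, -1.1, -0.4]
width: 0.997
```

```bash
python3 rec.py
```

```text
3.1 J [-0.5083  0.0777  0.4459  2.436   1.4337  0.2495  0.3012] P [ 0.5074 -0.1049  0.2091] r [1.6257 1.9029 0.2614] F [ 0.7032 -1.1488 -0.3826] w 0.9973015185140739
```

apply_moves --pt "-0.2 0 0.7 0 -0.01 -0.01" --pt "-0.2 -0.1 0.6 -0.01 -0.01 0" --pt "0.3 0.1 0.7 -0.01 0.01 0" --pt "0.2 0.1 0.6 -0.01 0 0" --pt "0.3 0.1 0.7 -0.01 0.01 0"

```text
clock: 3.6
position: [0.5278, -0.1079, 0.1827]
ee_rot: [1.589, 1.895, 0.295]
force: [0.1, -0.5, -0.2]
width: 1.004
```

```bash
python3 rec.py; python3 fit.py | head -3
```

```text
3.6 J [-0.3404  0.1797  0.3078  2.4505  2.1054  0.2405 -0.3583] P [ 0.5278 -0.1079  0.1827] r [1.5889 1.8953 0.2946] F [ 0.1317 -0.4726 -0.2209] w 1.0036374998233075
2.155621742130356 [ 0.2536  0.577   0.429   0.3447 -0.0029  0.0043 -0.0523 -0.002   0.0003
 -3.1436 -0.0003  0.0012]
[[ 0.1339 -0.0004  0.1495 -0.0579 -0.0118 -0.029 ]
```

apply_moves --pt "0.7 0.2 0.5 -0.02 0.02 0.01" --pt "0.7 0.2 0.5 -0.01 0.02 0.01" --pt "0.6 0.2 0.6 -0.02 0.03 0" --pt "1 0.3 0.3 -0.02 0.03 0.02" --pt "1 0.3 0.3 -0.02 0.04 0.02"

```text
clock: 4.1
position: [0.5474, -0.0706, 0.1619]
ee_rot: [1.604, 1.913, 0.524]
force: [0.6, -0.2, -0.3]
width: 1.003
```

apply_moves --pt "1 0.3 0.4 -0.03 0.03 0.01" --pt "1 0.3 0 -0.02 0.04 0.02" --pt "0.9 0.3 0 -0.01 0.03 0.02" --pt "1 0.3 0.1 -0.02 0.04 0.02" --pt "1 0.2 0.1 -0.02 0.04 0.02"

```text
clock: 4.6
position: [0.5554, -0.0204, 0.1619]
ee_rot: [1.63, 1.917, 0.813]
force: [-0.6, -0.6, -0.7]
width: 0.998
```

```bash
python3 rec.py;  python3 - <<'E'
from cell import arm, vision
import cv2, numpy as np
c=vision.get_calibration("wrist")
p,d=vision.get_image("wrist")
np.savez("pics/wrist1.npz",p=p,d=d,**{k:np.array(c[k]) for k in "KRt"})
cv2.imwrite("pics/wrist1.png",p[:,:,::-1])
E
```

```text
4.6 J [ 0.485   0.3396 -0.5344  2.4512  3.1085  0.3873 -1.327 ] P [ 0.5554 -0.0204  0.1619] r [1.6297 1.9168 0.8134] F [-0.5531 -0.5693 -0.7392] w 0.9977895917132606
```

View pics/wrist1.png

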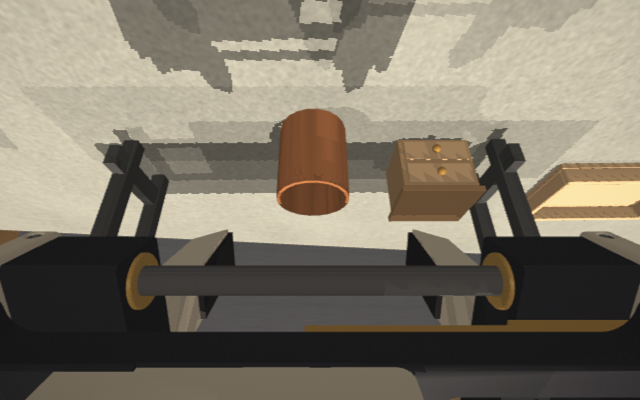

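The wrist view, which is upside down, shows the cup at (313,160) with its rim at (313,197), the chest at (435,178), and the fingers at (215,275) and (430,275). I measure the cup from this view.

```bash
python3 - <<'E'
from h import *
from scipy.optimize import least_squares
p,W,K,R,t=cloud("pics/wrist1.npz")
c=W[100:225,270:355].reshape(-1,3); px=p[100:225,270:355].reshape(-1,3).astype(int)
m=(c[:,2]>.012)&(c[:,2]<.085)&(px[:,0]>px[:,2]+35)&np.isfinite(c[:,2])
c=c[m]; print(len(c),c[:,2].max(),np.percentile(c[:,2],[2,98]))
b=c[(c[:,2]>.015)&(c[:,2]<.068)]
f=lambda q:(np.hypot(b[:,0]-q[0],b[:,1]-q[1])-.031)
s=least_squares(f,[.65,-.013],loss="soft_l1",f_scale=.002);print("outer cyl",s.x,np.median(np.abs(s.fun)))
ch=W[135:220,385:490].reshape(-1,3);ch=ch[(ch[:,2]>.015)&(ch[:,2]<.07)]
print("chest y",np.percentile(ch[:,1],[1,50,99]),"x",np.percentile(ch[:,0],[1,50]))
tb=W[100:120,380:480].reshape(-1,3);print("table z",np.nanmedian(tb[:,2]))
E
```

```text
6076 0.07516139211721998 [0.0141144  0.07440417]
outer cyl [ 0.6478587  -0.01187661] 0.0008365077079976434
chest y [0.07210468 0.10728143 0.18472337] x [0.63443202 0.64650603]
table z -0.0007389768192751896
```

```bash
python3 - <<'E'
from gen import *
cup=np.array([.647,-.0122,.040]);Rg=grasp_R(9,45);pg=cup-.003*Rg[:,2]
gen([(pg-.10*Rg[:,2],Rg,3),(pg-.02*Rg[:,2],Rg,5),(pg,Rg,2)])
E
```

```text
[[-0.2, -0.7, 1.6, 0, -0.01, 0], [-0.3, -0.7, 1.6, 0.01, 0, 0], [-0.2, -0.7, 1.6, 0, -0.01, 0], [0, 0, 1.6, 0, 0, 0], [0, 0, 1.6, 0, 0, 0]]
[[0, 0, 1.6, 0, 0, 0], [0, 0, 1.6, 0, 0, 0], [0, 0, 1.6, 0, 0, 0], [0, 0, 1, 0, 0, 0], [0, 0, 1, 0, 0, 0]]
end [ 0.6449 -0.0129  0.0417] err 0.00 sp 0.30 minz 0.019 shelf 0.032 q [ 0.28  0.7  -0.38  2.32  3.01  0.62 -1.2 ] minmarg 0.118
```

apply_moves --pt "-0.2 -0.7 1.6 0 -0.01 0" --pt "-0.3 -0.7 1.6 0.01 0 0" --pt "-0.2 -0.7 1.6 0 -0.01 0" --pt "0 0 1.6 0 0 0" --pt "0 0 1.6 0 0 0"

```text
clock: 5.15
position: [0.5978, -0.0215, 0.0892]
ee_rot: [1.638, 1.911, 0.78]
force: [-0.3, -0.5, -0.7]
width: 0.999
```

apply_moves --pt "0 0 1.6 0 0 0" --pt "0 0 1.6 0 0 0" --pt "0 0 1.6 0 0 0"

```text
clock: 5.45
position: [0.6316, -0.0166, 0.0554]
ee_rot: [1.637, 1.911, 0.781]
force: [0.5, 0.0, 0.1]
width: 1.002
```

```bash
python3 rec.py;  python3 - <<'E'
from gen import *
cup=np.array([.647,-.0122,.040]);Rg=grasp_R(9,45);pg=cup-.003*Rg[:,2]
p,R,s=state();print((p+.003*R[:,2]),"tool frame err cup",R.T@(cup-p-.003*R[:,2]))
gen([(pg,Rg,3)])
from cell import vision
import cv2
c=vision.get_calibration("wrist")
p,d=vision.get_image("wrist")
cv2.imwrite("pics/wrist2.png",p[:,:,::-1])
E
```

```text
5.45 J [ 0.3013  0.6518 -0.3935  2.3446  3.0013  0.5985 -1.1903] P [ 0.6316 -0.0166  0.0554] r [1.6373 1.9107 0.7807] F [0.4975 0.0085 0.0537] w 1.0018339159865501
[ 0.6337 -0.0163  0.0533] tool frame err cup [0.0021 0.0004 0.0191]
[[0.1, 0, 0.6, 0, 0, 0], [0, 0, 0.7, 0, 0.01, 0], [0.1, 0, 0.6, 0, 0, 0]]
end [ 0.6445 -0.0126  0.0419] err 0.00 sp 0.10 minz 0.019 shelf 0.031 q [ 0.29  0.7  -0.39  2.31  3.01  0.61 -1.19] minmarg 0.225
```

View pics/wrist2.png

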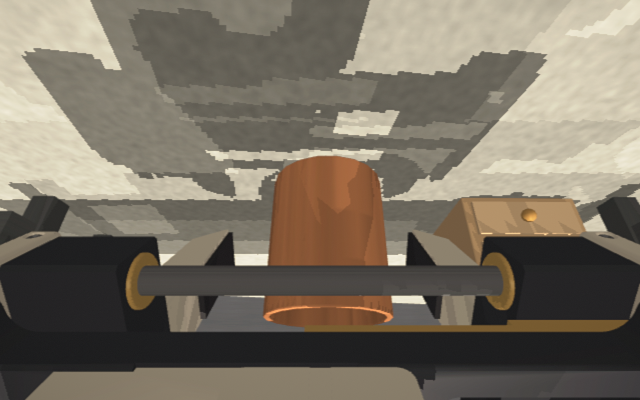

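apply_moves --pt "0.1 0 0.6 0 0 0" --pt "0.1 0 0.7 0 0.01 0" --pt "0 0 0.6 0 0 0"

```text
clock: 5.8
position: [0.6443, -0.0126, 0.0427]
ee_rot: [1.636, 1.917, 0.793]
force: [-0.4, 0.5, 1.2]
width: 1.002
```

apply_moves --pt "0 0 0 0 0 0" --pt "0 0 0 0 0 0" --pt "0 0 0 0 0 0" --pt "0 0 0 0 0 0" --pt "0 0 0 0 0 0" --claw 1 --newtons 30

```text
clock: 6.3
position: [0.6441, -0.0123, 0.043]
ee_rot: [1.636, 1.917, 0.793]
force: [-1.9, -0.6, 2.3]
width: 0.671
```

```bash
python3 rec.py
```

```text
6.3 J [ 0.2998  0.6896 -0.3949  2.3165  3.0139  0.6042 -1.1889] P [ 0.6441 -0.0123  0.043 ] r [1.6361 1.917  0.7928] F [-1.9087 -0.5953  2.2831] w 0.671032223741851
```

apply_moves --pt "0 0.2 -0.3 0 0 0" --pt "0 0.3 -0.5 0 0 0" --pt "0 0 -1 0 0 0" --pt "0 0 -1.5 0 0 0" --pt "0 0 -1.5 0 0 0"

```text
clock: 6.8
position: [0.6132, -0.0173, 0.0808]
ee_rot: [1.637, 1.917, 0.792]
force: [0.3, 0.5, -2.2]
width: 0.669
```

apply_moves --pt "0 0 -1.5 0 0 0" --pt "0 0 -1.5 0 0 0" --pt "0 0 -1.5 0 0 0" --pt "0 0 -1.5 0 0 0" --pt "0 0 -1.2 0 0 0"

```text
clock: 7.3
position: [0.5628, -0.0255, 0.1321]
ee_rot: [1.636, 1.917, 0.792]
force: [0.1, -0.1, -2.2]
width: 0.674
```

```bash
python3 rec.py; python3 fit.py|head -2; python3 - <<'E'
from cell import arm, vision
import cv2, numpy as np
o=[]
for n in ["wrist","side"]:
    c=vision.get_calibration(n)
    p,d=vision.get_image(n)
    np.savez(f"pics/{n}3.npz",p=p,d=d,**{k:np.array(c[k]) for k in "KRt"})
    cv2.imwrite(f"pics/{n}3.png",p[:,:,::-1]); o.append(p[:,:,::-1])
cv2.imwrite("pics/c3.png",cv2.resize(np.vstack(o),(480,600)))
E
```

```text
7.3 J [ 0.4283  0.4164 -0.481   2.456   3.0638  0.4625 -1.2696] P [ 0.5628 -0.0255  0.1321] r [1.6363 1.9172 0.7918] F [ 0.0739 -0.0516 -2.1794] w 0.6736753340870022
35.52867272772759 [ 0.2567  0.5647  0.4288  0.3422 -0.0018 -0.0038 -0.0453 -0.0126 -0.0042
  3.1347 -0.0008  0.0024]
```

View pics/c3.png

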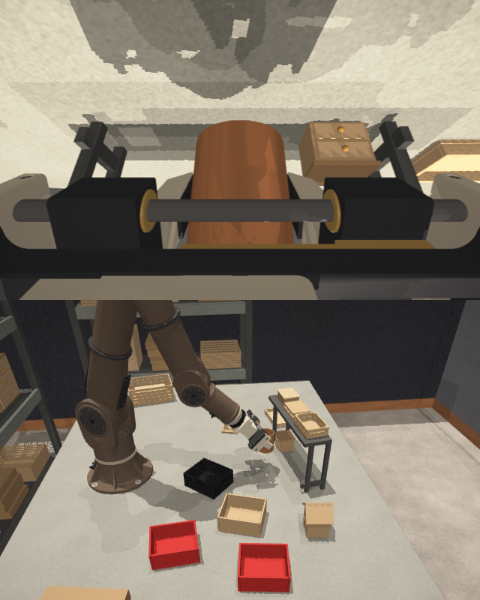

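```bash
cat > s5.py <<'E'
from gen import *
import sys
box=np.array([.448,-.311])
H=.041
def tcp_from_rim(rim,R): return rim-R@((.075-H)*CT)-.003*R[:,2]
def wp(az,s,ph,rim,n,off=.02):
    R=grasp_R(az,s)@Ro.from_rotvec([0,0,np.radians(ph)]).as_matrix(); c=R@CT
    ch=c[:2]/max(.3,np.linalg.norm(c[:2])); rim=np.array(rim,float)
    return (tcp_from_rim(np.r_[rim[:2]-off*ch,rim[2]],R),R,n)
def carry():
    return [(np.r_[.52,-.13,.20],grasp_R(-30,45),10),(np.r_[.48,-.25,.21],grasp_R(-60,45),10),wp(-90,45,0,[*box,.24],10)]
def pour(hz=(.23,.19,.16,.135)):
    b=list(box)
    return [wp(-90,30,-50,b+[hz[0]],6),wp(-90,12,-95,b+[hz[1]],7),wp(-90,0,-140,b+[hz[2]],8),wp(-90,-8,-180,b+[hz[3]],8)]
if __name__=="__main__":
    Q=gen(carry()+pour())
    for i,q in enumerate(Q):
        p,R=fk(q,P);c=R@CT;rim=p+.003*R[:,2]+.034*c
        if i%3==0: print(i,"c",c.round(2),"rim",rim.round(3),"lip z %.3f"%(rim[2]-.031*np.hypot(*c[:2])),"minz %.3f"%chk(q)[0],"wr",chk(q)[2].round(2),q.round(2))
E
python3 s5.py
```

```text
[[-1, 0.1, -0.9, 0, -0.05, 0.05], [-1, 0.1, -0.8, 0, -0.05, 0.05], [-1, 0.1, -0.8, 0, -0.04, 0.04], [-1.1, 0.2, -0.8, 0, -0.05, 0.05], [-1, 0.3, -0.7, 0, -0.05, 0.05]]
[[-1.2, 0.3, -0.6, 0, -0.05, 0.05], [-1.1, 0.4, -0.6, 0, -0.05, 0.05], [-1.1, 0.4, -0.6, 0, -0.04, 0.05], [-1.1, 0.5, -0.4, 0, -0.05, 0.04], [-1.2, 0.5, -0.5, 0, -0.05, 0.05]]
[[-1.2, 0.2, 0.1, 0, -0.04, 0.04], [-1.3, 0.3, 0.2, 0, -0.03, 0.03], [-1.2, 0.4, 0.2, 0, -0.04, 0.04], [-1.1, 0.3, 0.2, 0, -0.04, 0.04], [-1.2, 0.5, 0.3, 0, -0.04, 0.04]]
[[-1.1, 0.4, 0.3, 0, -0.03, 0.03], [-1.1, 0.5, 0.4, 0, -0.04, 0.04], [-1.1, 0.6, 0.4, 0, -0.04, 0.04], [-1, 0.6, 0.5, 0, -0.03, 0.04], [-1, 0.6, 0.4, 0, -0.04, 0.03]]
[[-0.6, 0.2, 0.3, 0, -0.04, 0.04], [-0.5, 0.3, 0.2, 0, -0.03, 0.03], [-0.6, 0.3, 0.4, 0, -0.04, 0.04], [-0.5, 0.3, 0.3, 0, -0.04, 0.04], [-0.5, 0.3, 0.3, 0, -0.04, 0.04]]
[[-0.4, 0.3, 0.4, 0, -0.03, 0.03], [-0.4, 0.3, 0.4, 0, -0.04, 0.04], [-0.5, 0.4, 0.3, 0, -0.04, 0.04], [-0.3, 0.4, 0.5, 0, -0.03, 0.04], [-0.4, 0.4, 0.4, 0, -0.04, 0.03]]
[[-0.6, 0.3, 0.3, -0.04, -0.02, -0.14], [-0.6, 0.1, 0.3, -0.04, -0.02, -0.15
[... 3178 characters left out ...]
69  0.72 -0.09] rim [ 0.436 -0.325  0.182] lip z 0.151 minz 0.092 wr [ 0.42 -0.01  0.24] [-0.19  0.77  0.12  2.34  1.45  1.33  0.33]
48 c [ 0.61  0.72 -0.33] rim [ 0.438 -0.326  0.171] lip z 0.141 minz 0.086 wr [ 0.43 -0.01  0.21] [-0.21  0.85  0.14  2.31  1.44  1.39  0.57]
51 c [ 0.46  0.71 -0.54] rim [ 0.437 -0.328  0.161] lip z 0.134 minz 0.089 wr [ 0.42 -0.01  0.18] [-0.23  0.92  0.16  2.32  1.46  1.43  0.79]
54 c [ 0.31  0.67 -0.67] rim [ 0.442 -0.329  0.149] lip z 0.126 minz 0.088 wr [ 0.43 -0.01  0.16] [-0.23  0.97  0.17  2.28  1.44  1.46  1.04]
57 c [ 0.12  0.63 -0.76] rim [ 0.445 -0.33   0.14 ] lip z 0.120 minz 0.093 wr [ 0.44 -0.01  0.13] [-0.24  1.03  0.19  2.24  1.44  1.5   1.29]
```

apply_moves --pt "-1 0.1 -0.9 0 -0.05 0.05" --pt "-1 0.1 -0.8 0 -0.05 0.05" --pt "-1 0.1 -0.8 0 -0.04 0.04" --pt "-1.1 0.2 -0.8 0 -0.05 0.05" --pt "-1 0.3 -0.7 0 -0.05 0.05"

```text
clock: 7.9
position: [0.5425, -0.0775, 0.1653]
ee_rot: [1.894, 1.573, 0.649]
force: [0.3, -0.0, -2.3]
width: 0.67
```

apply_moves --pt "-1.2 0.3 -0.6 0 -0.05 0.05" --pt "-1.1 0.4 -0.6 0 -0.05 0.05" --pt "-1.1 0.4 -0.6 0 -0.04 0.05" --pt "-1.1 0.5 -0.4 0 -0.05 0.04" --pt "-1.2 0.5 -0.5 0 -0.05 0.05"

```text
clock: 8.4
position: [0.5208, -0.1301, 0.1992]
ee_rot: [2.094, 1.21, 0.497]
force: [-0.7, -0.9, -2.6]
width: 0.672
```

apply_moves --pt "-1.2 0.2 0.1 0 -0.04 0.04" --pt "-1.3 0.3 0.2 0 -0.03 0.03" --pt "-1.2 0.4 0.2 0 -0.04 0.04" --pt "-1.1 0.3 0.2 0 -0.04 0.04" --pt "-1.2 0.5 0.3 0 -0.04 0.04"

```text
clock: 8.9
position: [0.5011, -0.1901, 0.2039]
ee_rot: [2.212, 0.91, 0.372]
force: [0.2, 0.1, -1.9]
width: 0.672
```

apply_moves --pt "-1.1 0.4 0.3 0 -0.03 0.03" --pt "-1.1 0.5 0.4 0 -0.04 0.04" --pt "-1.1 0.6 0.4 0 -0.04 0.04" --pt "-1 0.6 0.5 0 -0.03 0.04" --pt "-1 0.6 0.4 0 -0.04 0.03"

```text
clock: 9.4
position: [0.4806, -0.2501, 0.2088]
ee_rot: [2.292, 0.616, 0.251]
force: [0.1, -1.2, -2.6]
width: 0.672
```

```bash
python3 rec.py; python3 - <<'E'
from s5 import *
p,R,s=state(); print(R@CT)
def wq(*a): return wp(*a,off=.045)
b=list(box)
W=[wq(-90,45,0,b+[.23],7),wq(-90,30,-50,b+[.215],7),wq(-90,12,-95,b+[.175],9),wq(-90,0,-140,b+[.15],10),wq(-90,-8,-180,b+[.13],8)]
Q=gen(W)
for i,q in enumerate(Q):
        p,R=fk(q,P);c=R@CT;rim=p+.003*R[:,2]+.034*c
        if i%4==0: print(i,"c",c.round(2),"rim",rim.round(3),"lip z %.3f"%(rim[2]-.031*np.hypot(*c[:2])),"minz %.3f"%chk(q)[0],"wr",chk(q)[2].round(2))
from cell import vision
import cv2
p,d=vision.get_image("top"); cv2.imwrite("pics/top4.png",p[:,:,::-1])
E
```

```text
9.4 J [-0.0682  0.2248  0.0277  2.3467  1.3947  0.6822 -0.7116] P [ 0.4806 -0.2501  0.2088] r [2.2921 0.6159 0.2511] F [ 0.128  -1.1973 -2.5744] w 0.672309557029868
[ 0.0034 -0.0015  1.    ]
[[-0.8, 0.2, 0.5, 0, -0.05, 0.05], [-0.8, 0.3, 0.5, 0, -0.06, 0.06], [-0.7, 0.4, 0.5, 0, -0.05, 0.05], [-0.7, 0.3, 0.6, 0, -0.05, 0.05], [-0.7, 0.4, 0.6, 0, -0.05, 0.06]]
[[-0.6, 0.4, 0.6, 0, -0.06, 0.05], [-0.5, 0.5, 0.7, 0, -0.05, 0.05], [-0.8, 0.3, 0.5, -0.04, -0.02, -0.12], [-0.8, 0.2, 0.5, -0.03, -0.01, -0.13], [-0.8, 0.1, 0.5, -0.04, -0.02, -0.12]]
[[-0.8, 0, 0.5, -0.03, -0.01, -0.12], [-0.8, -0.2, 0.5, -0.04, -0.02, -0.13], [-0.8, -0.3, 0.5, -0.03, -0.02, -0.12], [-0.7, -0.3, 0.6, -0.04, -0.01, -0.12], [0.1, -0.1, 0.3, -0.01, -0.03, -0.09]]
[[0, 0, 0.2, -0.01, -0.04, -0.08], [0.1, -0.1, 0.3, -0.01, -0.03, -0.09], [0.1, 0, 0.2, -0.01, -0.04, -0.09], [0.1, -0.1, 0.3, -0.01, -0.03, -0.09], [0.2, 0, 0.2, -0.01, -0.04, -0.08]]
[[0.1, 0, 0.2, -0.01, -0.03, -0.09], [0.1, -0.1, 0.2, -0.01, -0.04, -0.09], [0.2, 0, 0.3, -0.01, -0.03, -0.08], [0, 0.2, 0.1, 0.01, -0.02, -0.08], [0, 0.1, 0, 0.01, -0.02
[... 1058 characters left out ...]
 wr [ 0.42 -0.05  0.38]
16 c [0.62 0.47 0.63] rim [ 0.414 -0.338  0.207] lip z 0.183 minz 0.116 wr [ 0.4  -0.04  0.34]
20 c [0.72 0.62 0.33] rim [ 0.417 -0.34   0.189] lip z 0.159 minz 0.097 wr [ 0.4  -0.03  0.28]
24 c [0.71 0.71 0.02] rim [ 0.418 -0.344  0.172] lip z 0.141 minz 0.082 wr [ 0.4  -0.03  0.24]
28 c [ 0.65  0.72 -0.25] rim [ 0.421 -0.345  0.161] lip z 0.131 minz 0.074 wr [ 0.41 -0.03  0.2 ]
32 c [ 0.5   0.72 -0.49] rim [ 0.424 -0.348  0.152] lip z 0.125 minz 0.077 wr [ 0.41 -0.03  0.18]
36 c [ 0.31  0.67 -0.67] rim [ 0.434 -0.351  0.142] lip z 0.119 minz 0.081 wr [ 0.43 -0.03  0.15]
40 c [ 0.07  0.62 -0.78] rim [ 0.445 -0.355  0.132] lip z 0.113 minz 0.088 wr [ 0.45 -0.03  0.12]
```

View pics/top4.png

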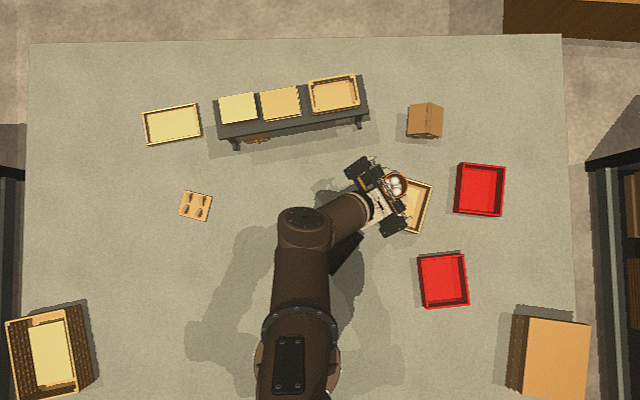

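```bash
python3 - <<'E'
from s5 import *
b=list(box)
W=[wp(-90,45,0,b+[.23],7,.02),wp(-90,30,-50,b+[.215],8,.025),wp(-90,12,-95,b+[.175],10,.025),wp(-90,0,-140,b+[.155],10,.018),wp(-90,-8,-180,b+[.135],8,.003)]
Q=gen(W)
for i,q in enumerate(Q):
        p,R=fk(q,P);c=R@CT;rim=p+.003*R[:,2]+.034*c
        if i%6==0: print(i,"c",c.round(2),"rim",rim.round(3),"minz %.3f"%chk(q)[0])
E
```

```text
[[-0.8, 0.2, 0.5, 0, -0.05, 0.05], [-0.8, 0.3, 0.4, 0, -0.05, 0.06], [-0.7, 0.3, 0.6, 0, -0.06, 0.05], [-0.7, 0.4, 0.6, 0, -0.05, 0.05], [-0.6, 0.3, 0.6, 0, -0.05, 0.05]]
[[-0.6, 0.5, 0.6, 0, -0.05, 0.06], [-0.5, 0.4, 0.7, 0, -0.05, 0.05], [-0.5, 0.2, 0.3, -0.03, -0.01, -0.11], [-0.5, 0.1, 0.3, -0.03, -0.02, -0.11], [-0.5, 0, 0.3, -0.03, -0.01, -0.11]]
[[-0.5, 0, 0.3, -0.03, -0.02, -0.1], [-0.5, -0.1, 0.4, -0.03, -0.02, -0.11], [-0.5, -0.1, 0.3, -0.03, -0.01, -0.11], [-0.4, -0.2, 0.3, -0.03, -0.02, -0.11], [-0.5, -0.3, 0.4, -0.03, -0.01, -0.11]]
[[0.1, -0.1, 0.2, -0.01, -0.03, -0.08], [0, 0, 0.2, -0.01, -0.03, -0.08], [0.1, -0.1, 0.2, -0.01, -0.03, -0.07], [0.1, -0.1, 0.2, -0.01, -0.03, -0.08], [0.1, 0, 0.2, -0.01, -0.03, -0.08]]
[[0.1, -0.1, 0.2, -0.01, -0.04, -0.08], [0.1, 0, 0.2, -0.01, -0.03, -0.07], [0.2, -0.1, 0.2, -0.01, -0.03, -0.08], [0.1, 0, 0.2, -0.01, -0.03, -0.08], [0.1, 0, 0.1, -0.01, -0.03, -0.08]]
[[0, 0.2, 0, 0.01, -0.02, -0.08], [0, 0.1, 0, 0.01, -0.02, -0.08], [-0.1, 0.2, -0.1, 0.01, -0.02, -0.07], [0, 0.1, 0, 0.01, -0.02, -0.08], [-0.1, 0.2, 0, 0.01, -0.02, -0.08]
[... 396 characters left out ...]
-0.01, -0.09], [-0.2, 0.2, -0.2, 0.02, 0, -0.09], [-0.3, 0.1, -0.2, 0.01, -0.01, -0.09]]
end [ 0.4476 -0.3315  0.162 ] err 0.00 sp 0.29 minz 0.077 shelf -0.108 q [-0.28  1.06  0.19  2.22  1.4   1.52  1.46] minmarg 0.206
0 c [0.01 0.   1.  ] rim [ 0.48 -0.25  0.24] minz 0.185
6 c [-0. -0.  1.] rim [ 0.453 -0.303  0.232] minz 0.177
12 c [0.39 0.21 0.9 ] rim [ 0.437 -0.321  0.222] minz 0.145
18 c [0.65 0.49 0.58] rim [ 0.43  -0.326  0.204] minz 0.112
24 c [0.71 0.68 0.16] rim [ 0.431 -0.328  0.179] minz 0.092
30 c [ 0.64  0.72 -0.26] rim [ 0.437 -0.327  0.164] minz 0.077
36 c [ 0.41  0.69 -0.6 ] rim [ 0.439 -0.325  0.152] minz 0.083
42 c [ 0.07  0.61 -0.79] rim [ 0.447 -0.316  0.137] minz 0.093
```

apply_moves --pt "-0.8 0.2 0.5 0 -0.05 0.05" --pt "-0.8 0.3 0.4 0 -0.05 0.06" --pt "-0.7 0.3 0.6 0 -0.06 0.05" --pt "-0.7 0.4 0.6 0 -0.05 0.05" --pt "-0.6 0.3 0.6 0 -0.05 0.05"

```text
clock: 9.95
position: [0.4584, -0.2907, 0.2003]
ee_rot: [2.352, 0.187, 0.073]
force: [1.1, 0.8, -2.1]
width: 0.672
```

apply_moves --pt "-0.6 0.5 0.6 0 -0.05 0.06" --pt "-0.5 0.4 0.7 0 -0.05 0.05" --pt "-0.5 0.2 0.3 -0.03 -0.01 -0.11" --pt "-0.5 0.1 0.3 -0.03 -0.02 -0.11" --pt "-0.5 0 0.3 -0.03 -0.01 -0.11"

```text
clock: 10.45
position: [0.4352, -0.3172, 0.1947]
ee_rot: [2.239, 0.377, -0.195]
force: [0.2, -0.3, -2.3]
width: 0.67
```

apply_moves --pt "-0.5 0 0.3 -0.03 -0.02 -0.1" --pt "-0.5 -0.1 0.4 -0.03 -0.02 -0.11" --pt "-0.5 -0.1 0.3 -0.03 -0.01 -0.11" --pt "-0.4 -0.2 0.3 -0.03 -0.02 -0.11" --pt "-0.5 -0.3 0.4 -0.03 -0.01 -0.11"

```text
clock: 10.95
position: [0.4108, -0.3342, 0.1903]
ee_rot: [1.935, 0.918, -0.52]
force: [0.1, 0.3, -1.9]
width: 0.671
```

```bash
python3 rec.py; python3 - <<'E'
from s5 import *
p,R,s=state();c=R@CT;print("c",c,"rim",p+.003*R[:,2]+.034*c)
from cell import vision
import cv2
p,d=vision.get_image("side"); cv2.imwrite("pics/side5.png",cv2.resize(p[150:350,220:460,::-1],None,fx=3,fy=3))
E
```

```text
10.95 J [-0.1036  0.4809  0.0703  2.311   1.3275  1.0601 -0.2858] P [ 0.4108 -0.3342  0.1903] r [ 1.9353  0.9185 -0.5199] F [ 0.0716  0.2672 -1.9436] w 0.6714768812422198
c [0.5418 0.3878 0.7457] rim [ 0.4292 -0.3236  0.2141]
```

View pics/side5.png

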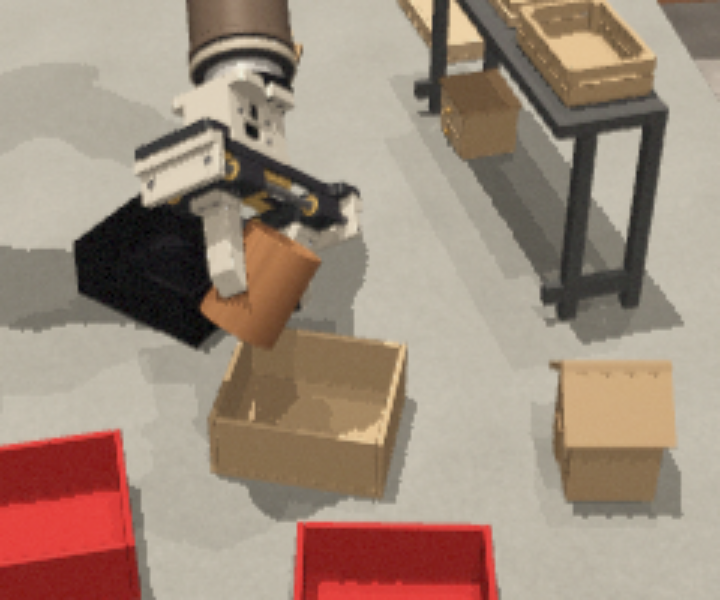

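The tilt matches the plan: the mouth points away from the robot, above the box. I continue the pour.

apply_moves --pt "0.1 -0.1 0.2 -0.01 -0.03 -0.08" --pt "0 0 0.2 -0.01 -0.03 -0.08" --pt "0.1 -0.1 0.2 -0.01 -0.03 -0.07" --pt "0.1 -0.1 0.2 -0.01 -0.03 -0.08" --pt "0.1 0 0.2 -0.01 -0.03 -0.08"

```text
clock: 11.5
position: [0.4099, -0.3409, 0.1812]
ee_rot: [1.655, 1.201, -0.847]
force: [1.1, 0.2, -1.9]
width: 0.673
```

apply_moves --pt "0.1 -0.1 0.2 -0.01 -0.04 -0.08" --pt "0.1 0 0.2 -0.01 -0.03 -0.07" --pt "0.2 -0.1 0.2 -0.01 -0.03 -0.08" --pt "0.1 0 0.2 -0.01 -0.03 -0.08" --pt "0.1 0 0.1 -0.01 -0.03 -0.08"

```text
clock: 12.0
position: [0.4088, -0.3476, 0.1722]
ee_rot: [1.304, 1.441, -1.156]
force: [-0.0, 0.2, -2.3]
width: 0.673
```

apply_moves --pt "0 0.2 0 0.01 -0.02 -0.08" --pt "0 0.1 0 0.01 -0.02 -0.08" --pt "-0.1 0.2 -0.1 0.01 -0.02 -0.07" --pt "0 0.1 0 0.01 -0.02 -0.08" --pt "-0.1 0.2 0 0.01 -0.02 -0.08"

```text
clock: 12.5
position: [0.4172, -0.3465, 0.1723]
ee_rot: [1.006, 1.645, -1.496]
force: [0.8, -0.0, -3.4]
width: 0.67
```

apply_moves --pt "-0.1 0.1 0 0.01 -0.01 -0.08" --pt "-0.1 0.2 -0.1 0.01 -0.02 -0.07" --pt "0 0.1 0 0.01 -0.02 -0.08" --pt "-0.2 0.1 0 0.01 -0.02 -0.08" --pt "-0.1 0.1 0 0.01 -0.02 -0.08"

```text
clock: 13.0
position: [0.4251, -0.3457, 0.173]
ee_rot: [0.654, 1.819, -1.811]
force: [0.5, 0.0, -0.7]
width: 0.668
```

apply_moves --pt "-0.1 0.3 -0.2 0.02 -0.01 -0.09" --pt "-0.2 0.3 -0.2 0.01 0 -0.08" --pt "-0.2 0.3 -0.2 0.02 -0.01 -0.09" --pt "-0.2 0.3 -0.2 0.02 0 -0.09" --pt "-0.3 0.2 -0.2 0.01 -0.01 -0.08"

```text
clock: 13.5
position: [0.4411, -0.3359, 0.1649]
ee_rot: [0.272, 1.989, -2.16]
force: [-0.2, -0.4, -0.8]
width: 0.673
```

apply_moves --pt "-0.3 0.2 -0.3 0.02 -0.01 -0.09" --pt "-0.2 0.2 -0.2 0.02 0 -0.09" --pt "-0.3 0.1 -0.2 0.01 -0.01 -0.09"

```text
clock: 13.8
position: [0.4499, -0.3293, 0.1607]
ee_rot: [-0.013, 2.066, -2.363]
force: [-0.4, 0.4, -1.6]
width: 0.67
```

```bash
python3 rec.py; python3 - <<'E'
from s5 import *
p,R,s=state();c=R@CT;print("c",c,"rim",p+.003*R[:,2]+.034*c)
from cell import vision
import cv2
a,d=vision.get_image("side"); b,d=vision.get_image("top")
a=cv2.resize(a[150:350,220:460,::-1],None,fx=2,fy=2);b=cv2.resize(b[130:260,300:480,::-1],None,fx=2.66,fy=2.66)
b=cv2.resize(b,(480,346)); cv2.imwrite("pics/c6.png",cv2.resize(np.vstack([a,b]),(386,600)))
E
```

```text
13.8 J [-0.2827  1.0865  0.1628  2.1878  1.3768  1.5388  1.4788] P [ 0.4499 -0.3293  0.1607] r [-0.0132  2.0661 -2.3631] F [-0.4434  0.377  -1.5619] w 0.6698785206275731
c [-0.0082  0.6063 -0.7952] rim [ 0.4496 -0.3117  0.134 ]
```

View pics/c6.png

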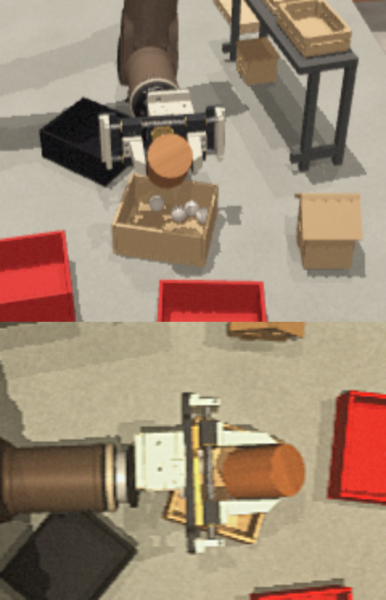

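Four or five balls show in the box at about (157,203) and (190,210) in the crop. I shake to clear any left in the cup.

apply_moves --pt "0 0 0.8 0 0 0" --pt "0 0 -1.2 0 0 0.1" --pt "0 0 1.2 0 0 -0.15" --pt "0 0 -1.2 0 0 0.1" --pt "0 0 0.4 0 0 -0.05"

```text
clock: 14.4
position: [0.4492, -0.3293, 0.1614]
ee_rot: [-0.006, 2.063, -2.358]
force: [0.7, -0.6, -0.4]
width: 0.67
```

apply_moves --pt "0 0 0 0 0 0" --pt "0 0 0 0 0 0"

```text
clock: 14.6
position: [0.4486, -0.3302, 0.162]
ee_rot: [-0.008, 2.064, -2.363]
force: [0.3, 0.8, -0.8]
width: 0.671
```

```bash
python3 rec.py; python3 - <<'E'
from cell import vision,arm
import cv2,numpy as np
a,d=vision.get_image("side"); print(np.round([arm.observe()["force"] for _ in range(1)],2))
cv2.imwrite("pics/side7.png",cv2.resize(a[230:330,270:380,::-1],None,fx=5,fy=5,interpolation=2))
E
```

```text
14.6 J [-0.2805  1.0845  0.1623  2.1905  1.3775  1.5402  1.4744] P [ 0.4486 -0.3302  0.162 ] r [-0.0081  2.0641 -2.3627] F [ 0.2628  0.7982 -0.7689] w 0.6708267247607662
[[-0.63 -0.26 -1.45]]
```

View pics/side7.png

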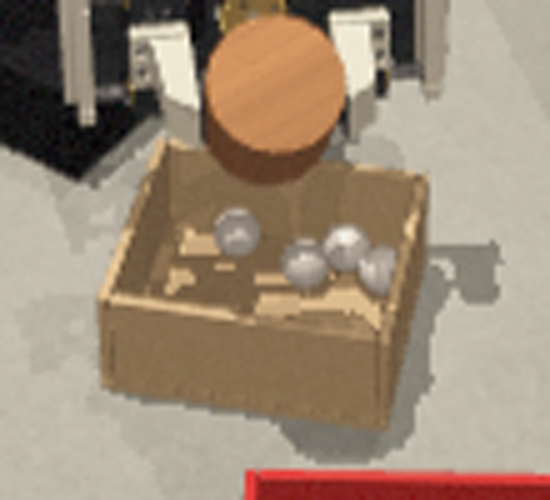

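apply_moves --pt "0 0.5 1.0 0 0 0.12" --pt "0 -0.5 -1.8 0 0 -0.14" --pt "0 0.5 1.8 0 0 0.14" --pt "0 -0.5 -1.8 0 0 -0.14" --pt "0 0 0.8 0 0 0.02"

```text
clock: 15.15
position: [0.4484, -0.328, 0.161]
ee_rot: [-0.018, 2.068, -2.363]
force: [0.0, 0.5, -1.1]
width: 0.673
```

apply_moves --pt "0 -1 0 0 0 0" --pt "0 -2 -1 0 0 0" --pt "0 -2 -2 0 0 0" --pt "0 -2 -3 0 0 0" --pt "0 -1.5 -3 0 0 0"

```text
clock: 15.65
position: [0.4463, -0.2287, 0.2356]
ee_rot: [-0.008, 2.064, -2.364]
force: [0.5, 0.6, -1.3]
width: 0.668
```

apply_moves --pt "0 0 -3 0 0 0" --pt "0 0 -3 0 0 0" --pt "0 0 -1.5 0 0 0"

```text
clock: 15.95
position: [0.4469, -0.1528, 0.2237]
ee_rot: [-0.012, 2.065, -2.36]
force: [1.0, -0.2, -1.8]
width: 0.673
```

```bash
python3 rec.py; python3 - <<'E'
from cell import vision,arm
import cv2,numpy as np
a,d=vision.get_image("top")
cv2.imwrite("pics/top8.png",cv2.resize(a[140:260,340:500,::-1],None,fx=5,fy=5,interpolation=2))
c=vision.get_calibration("top");np.savez("pics/top8.npz",p=a,d=d,**{k:np.array(c[k]) for k in "KRt"})
E
```

```text
15.95 J [-0.5546  0.9352  0.0466  2.1356  1.0628  1.7064  1.6542] P [ 0.4469 -0.1528  0.2237] r [-0.012   2.065  -2.3604] F [ 1.0298 -0.2308 -1.8109] w 0.6729706060180749
```

View pics/top8.png

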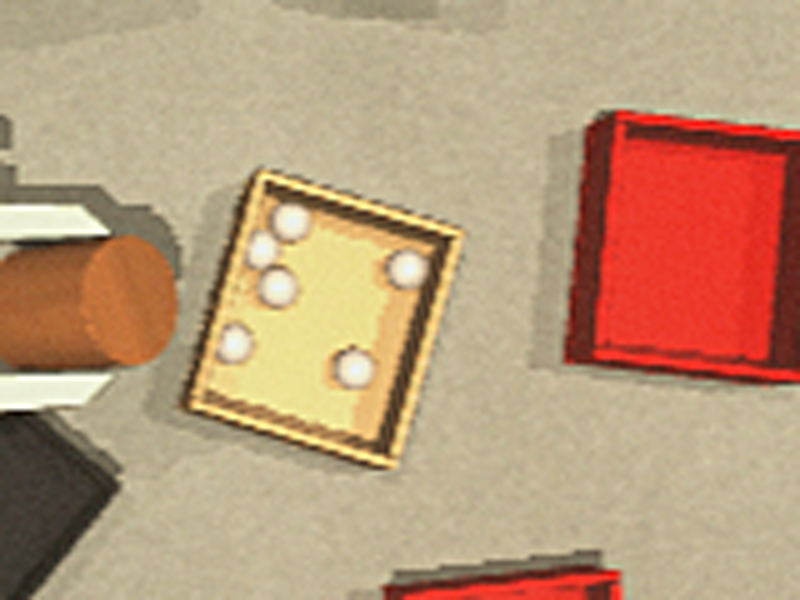

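The top view shows all six balls in the box, at crop pixels (292,220), (262,248), (278,287), (235,343), (353,369) and (407,268), and the box has not moved noticeably. Next I go towards the cradle.

```bash
cat > s6.py <<'E'
from gen import *
D=-105
Rl=grasp_R(D,45)@np.diag([-1,-1,1.])
cr=np.array([.4535,.288,.058])
if __name__=="__main__":
    R1=grasp_R(-98,20)@np.diag([-1,-1,1.])
    W=[(np.r_[.45,-.10,.29],R1,5),(np.r_[.45,.08,.30],Rl,8),(cr+[0,0,.16]-.003*Rl[:,2],Rl,8)]
    Q=gen(W)
    for i in range(0,len(Q),3): print(i,fk(Q[i],P)[0],(fk(Q[i],P)[1]@CT).round(2),chk(Q[i])[0].round(3),chk(Q[i])[2].round(2),Q[i].round(2))
E
python3 s6.py
```

```text
[[-0.1, -1.5, -0.8, -0.1, 0.03, 0], [0, -1.3, -1, -0.09, 0.03, 0.01], [0, -1.3, -1.1, -0.1, 0.03, 0], [0, -1.2, -1.3, -0.09, 0.03, 0.01], [0.1, -1, -1.3, -0.1, 0.03, 0]]
[[0.3, 0.6, -2.1, -0.05, 0.01, 0.01], [0.3, 0.8, -2.1, -0.06, 0.02, 0.01], [0.4, 0.9, -2.1, -0.05, 0.01, 0], [0.4, 0.9, -2, -0.06, 0.01, 0.01], [0.5, 1.1, -1.9, -0.05, 0.02, 0.01]]
[[0.5, 1.2, -1.9, -0.06, 0.01, 0.01], [0.5, 1.2, -1.7, -0.05, 0.01, 0.01], [0.5, 1.4, -1.8, -0.06, 0.01, 0.01], [0.6, 2.5, -1.1, 0, 0, 0], [0.7, 2.5, -1.1, 0, 0, 0]]
[[0.6, 2.5, -1.1, 0, 0, 0], [0.7, 2.5, -1, 0, 0, 0], [0.6, 2.5, -1.1, 0, 0, 0], [0.6, 2.6, -1.1, 0, 0, 0], [0.7, 2.5, -1.1, 0, 0, 0]]
[[0.6, 2.5, -1.1, 0, 0.01, 0]]
end [0.4542 0.2904 0.22  ] err 0.00 sp 0.53 minz 0.193 shelf -0.020 q [-0.76  0.73 -0.19  1.39  0.38  1.78  1.86] minmarg 0.223
0 [ 0.4508 -0.1396  0.2136] [-0.01  0.61 -0.79] 0.149 [0.45 0.2  0.17] [-0.56  0.94  0.05  2.13  1.06  1.71  1.65]
3 [ 0.4488 -0.1209  0.2632] [ 0.07  0.81 -0.59] 0.232 [0.48 0.22 0.32] [-0.51  0.66 -0.03  2.07  0.97  1.66  1.89]
6 [ 0.4497 -0.0778  0.2915] [ 0.14  0.91 -0.38] 0.273 [0.5  0.23 0.42] [-0.48  0.51 -0.08  1.94  0.82  1.66  2.05]
9 [ 0.4502 -0.0098  0.2953] [ 0.19  0.96 -0.22] 0.275 [0.51 0.27 0.48] [-0.5   0.48 -0.12  1.83  0.67  1.68  2.08]
12 [0.4495 0.057  0.2987] [ 0.24  0.97 -0.06] 0.276 [0.51 0.3  0.53] [-0.52  0.45 -0.15  1.73  0.54  1.69  2.07]
15 [0.451  0.1329 0.2805] [0.26 0.97 0.  ] 0.257 [0.51 0.37 0.52] [-0.59  0.51 -0.17  1.64  0.47  1.7   2.  ]
18 [0.4524 0.211  0.2503] [0.26 0.97 0.  ] 0.227 [0.51 0.44 0.49] [-0.68  0.62 -0.18  1.53  0.42  1.73  1.92]
21 [0.4542 0.2904 0.22  ] [0.27 0.96 0.  ] 0.197 [0.52 0.52 0.46] [-0.76  0.73 -0.19  1.39  0.38  1.78  1.86]
```

apply_moves --pt "-0.1 -1.5 -0.8 -0.1 0.03 0" --pt "0 -1.3 -1 -0.09 0.03 0.01" --pt "0 -1.3 -1.1 -0.1 0.03 0" --pt "0 -1.2 -1.3 -0.09 0.03 0.01" --pt "0.1 -1 -1.3 -0.1 0.03 0"

```text
clock: 16.5
position: [0.4486, -0.1038, 0.2915]
ee_rot: [-0.183, -2.501, 1.752]
force: [-0.2, -0.1, -1.3]
width: 0.671
```

apply_moves --pt "0.3 0.6 -2.1 -0.05 0.01 0.01" --pt "0.3 0.8 -2.1 -0.06 0.02 0.01" --pt "0.4 0.9 -2.1 -0.05 0.01 0" --pt "0.4 0.9 -2 -0.06 0.01 0.01" --pt "0.5 1.1 -1.9 -0.05 0.02 0.01"

```text
clock: 17.0
position: [0.4489, 0.0086, 0.297]
ee_rot: [-0.308, -2.688, 1.389]
force: [0.5, -0.1, -1.7]
width: 0.67
```

apply_moves --pt "0.5 1.2 -1.9 -0.06 0.01 0.01" --pt "0.5 1.2 -1.7 -0.05 0.01 0.01" --pt "0.5 1.4 -1.8 -0.06 0.01 0.01" --pt "0.6 2.5 -1.1 0 0 0" --pt "0.7 2.5 -1.1 0 0 0"

```text
clock: 17.5
position: [0.4514, 0.1282, 0.281]
ee_rot: [-0.384, -2.792, 1.158]
force: [-0.2, 0.1, -1.2]
width: 0.67
```

```bash
python3 rec.py; python3 - <<'E'
from cell import vision,arm
import cv2,numpy as np
o=[]
for n in ("wrist","top","side"):
    c=vision.get_calibration(n); a,d=vision.get_image(n); np.savez(f"pics/{n}9.npz",p=a,d=d,**{k:np.array(c[k]) for k in "KRt"}); o.append(a[:,:,::-1])
cv2.imwrite("pics/wrist9.png",o[0]); cv2.imwrite("pics/top9.png",cv2.resize(o[1][160:250,150:300],None,fx=4,fy=4,interpolation=2))
E
```

```text
17.5 J [-0.5914  0.5148 -0.1645  1.628   0.4606  1.7102  1.9995] P [0.4514 0.1282 0.281 ] r [-0.3836 -2.792   1.1576] F [-0.174   0.0528 -1.1569] w 0.6697735050541022
```

View pics/wrist9.png

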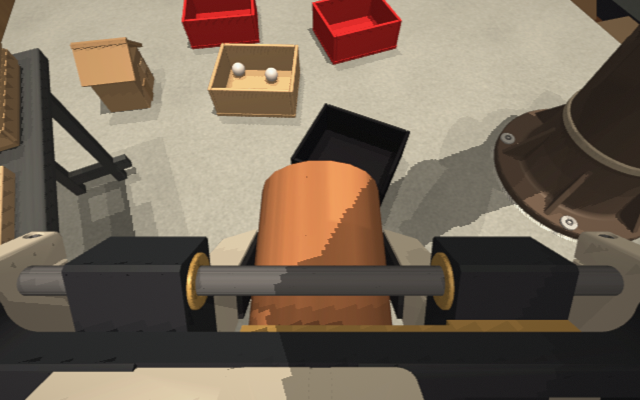

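View pics/top9.png

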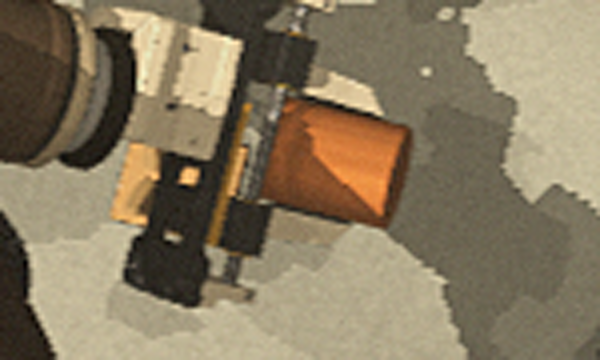

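```bash
cat > crad.py <<'E'
from h import *
from scipy.optimize import minimize
from scipy.spatial.transform import Rotation as Ro
def solids(x,y,yaw):
    c,s=np.cos(yaw),np.sin(yaw);M=np.array([[c,-s,0],[s,c,0],[0,0,1]])
    out=[]
    def prism(poly,ext): # list of pts
        return np.array(poly)
    b=[[sx*.0425,sy*.0375,z] for sx in(-1,1) for sy in(-1,1) for z in(0,.01)]
    out.append(np.array(b))
    for cx in(-.02,.02):
        for sg in (-1,1): # each half of the V rest: polygon in (y,z)
            # V bottom: cup axis at .0578, r .031 => apex z=.0578-.031*sqrt2=.014
            poly=[(0,.01),(0,.014),(sg*.025,.039),(sg*.03,.039),(sg*.03,.01)]
            out.append(np.array([[cx+dx,yy,zz] for dx in(-.005,.005) for yy,zz in poly]))
    return [o@M.T+[x,y,0] for o in out]
F=8
def render(q,K,R,t,win):
    u0,u1,v0,v1=win; im=np.zeros(((v1-v0)*F,(u1-u0)*F),np.uint8)
    for o in solids(*q):
        c=o@R.T+t; uv=c@K.T; uv=uv[:,:2]/uv[:,2:]
        pts=((uv+.5-[u0,v0])*F)
        hull=cv2.convexHull(pts.astype(np.float32)); cv2.fillConvexPoly(im,np.round(hull*16-8).astype(np.int32),255,shift=4)
    return cv2.resize(im,((u1-u0),(v1-v0)),interpolation=cv2.INTER_AREA)/255.
def fit(f,win,q0):
    p,W,K,R,t=cloud(f);u0,u1,v0,v1=win
    a=p[v0:v1,u0:u1].astype(float); sat=(a[:,:,0]-a[:,:,2])/(a.sum(2)/3)
    bg=np.median(sat);fg=np.percentile(sat,97)
    m=np.clip((sat-bg)/(fg-bg)*1.3,0,1); m=(sat>(bg+.4*(fg-bg))).astype(float)
    cost=lambda q:np.sum((render([q[0]/1000,q[1]/1000,np.radians(q[2])],K,R,t,win)-m)**2)
    best=None
    for dy in(-3,0,3):
      s=minimize(cost,[q0[0],q0[1]+dy,q0[2]],method="Nelder-Mead",options=dict(initial_simplex=np.array([[0,0,0],[4,0,0],[0,4,0],[0,0,4]])+[q0[0],q0[1]+dy,q0[2]],xatol=.05,fatol=.01))
      if best is None or s.fun<best.fun: best=s
    print(f,best.x.round(2),best.fun,m.sum())
    r=render([best.x[0]/1000,best.x[1]/1000,np.radians(best.x[2])],K,R,t,win)
    return np.hstack([a/255,np.repeat(m[:,:,None],3,2),np.repeat(r[:,:,None],3,2)])
a=fit("pics/top0.npz",(170,222,182,230),[454,288,75])
b=fit("pics/side0.npz",(288,328,152,186),[454,288,75])
cv2.imwrite("pics/fit.png",np.vstack([cv2.resize(x[:,:,::-1]*255,(780,int(780*x.shape[0]/x.shape[1])),interpolation=0) for x in (a,b)]))
E
python3 crad.py; python3 - <<'E'
from h import *
from s5 import CT
from scipy.optimize import least_squares
import json
from scipy.spatial.transform import Rotation as Ro
L=json.loads(open("log.jsonl").readlines()[-1]);Rt=Ro.from_rotvec(L["ee_rot"]).as_matrix();g=np.array(L["position"])+.003*Rt[:,2];c=Rt@CT
print("grasp",g,"c",c)
e1=np.cross(c,[0,0,1]);e1/=np.linalg.norm(e1);e2=np.cross(e1,c)
for n in("top9","side9"):
    p,W,K,R,t=cloud(f"pics/{n}.npz"); px=p.astype(int)
    m=np.isfinite(W[:,:,2])&(np.linalg.norm(W-g,axis=2)<.07)&(px[:,:,0]>px[:,:,2]*1.7)
    w=W[m]-g; a=w@c; b=w@e1; h=w@e2
    print(n,m.sum(),"axial range",np.percentile(a,[1,99]))
    k=(a>-.035)&(a<.03)
    f=lambda q:np.hypot(b[k]-q[0],h[k]-q[1])-.031
    s=least_squares(f,[0,0],loss="soft_l1",f_scale=.002);print("  lateral/height offset",s.x,np.median(np.abs(s.fun)),k.sum(), "lat extents",np.percentile(b,[1,99]))
print("e1",e1,"e2",e2)
E
```

```text
pics/top0.npz [455.99 292.45  74.55] 14.786220684352172 763.0
pics/side0.npz [453.67 293.13  75.46] 25.002583621683968 341.0
grasp [0.4509 0.1262 0.2789] c [0.2663 0.9639 0.0005]
top9 888 axial range [-0.0387  0.0311]
  lateral/height offset [-0.0007 -0.0031] 0.000977177411932548 772 lat extents [-0.0307  0.0291]
side9 532 axial range [-0.0433  0.0337]
  lateral/height offset [-0.0033 -0.0047] 0.00073671766313093 237 lat extents [-0.0317  0.0273]
e1 [ 0.9639 -0.2663  0.    ] e2 [-0.0001 -0.0004  1.    ][ WARN:0@0.451] global loadsave.cpp:1063 imwrite_ Unsupported depth image for selected encoder is fallbacked to CV_8U.
```

View pics/fit.png

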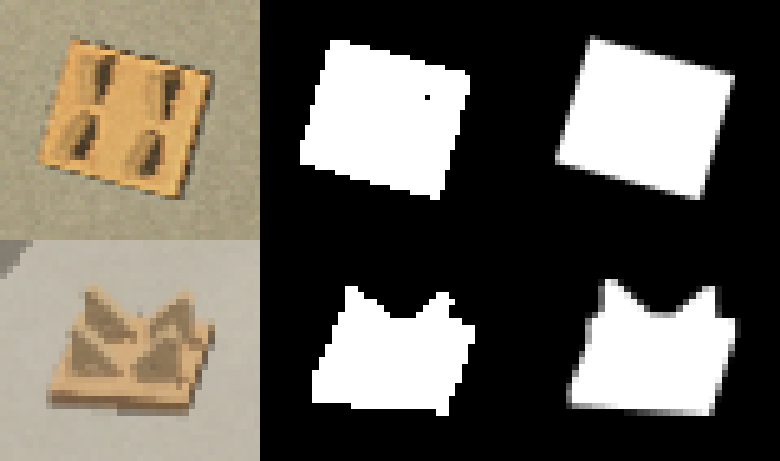

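```bash
cat > s7.py <<'E'
from s6 import *
from h import proj
from cell import vision
c=vision.get_calibration("wrist");K,Rc,tc=[np.array(c[k]) for k in "KRt"]
p,R,s=state()
Rct=Rc@R; tct=Rc@p+tc   # cam = Rct*x_tool + tct
print("cam pos in tool",-Rct.T@tct,"cam z in tool",Rct.T@[0,0,1])
X=np.array([.455,.289,.015])
for y in (.36,.40,.44,.48):
  for sl in (45,60,75):
   for z in (.25,.3):
    R1=grasp_R(D,sl)@np.diag([-1,-1,1.]); pt=np.array([.455-.0+.25*(y-.289),y,z])
    u=K@(Rct@(R1.T@(X-pt))+tct);u=u[:2]/u[2]
    q,e,a=step(s["joints"],pt,R1,it=25)
    print(y,sl,z,u.round(0),"err",round(e,1),round(a,1),"dist",np.linalg.norm(X-(pt+R1@(-Rct.T@tct))).round(2), np.min(np.minimum(q-lo,hi-q)).round(2))
E
python3 s7.py
```

```text
cam pos in tool [-0.001  -0.0721 -0.1351] cam z in tool [0.0001 0.2677 0.9635]
0.36 45 0.25 [320. 268.] err 0.0 0.0 dist 0.4 0.06
0.36 45 0.3 [320. 279.] err 0.0 0.0 dist 0.45 0.01
0.36 60 0.25 [320. 215.] err 0.0 0.0 dist 0.4 0.31
0.36 60 0.3 [320. 222.] err 0.0 0.0 dist 0.44 0.22
0.36 75 0.25 [320. 162.] err 0.0 0.0 dist 0.39 0.59
0.36 75 0.3 [320. 166.] err 0.0 0.0 dist 0.44 0.49
0.4 45 0.25 [319. 236.] err 0.0 0.0 dist 0.41 0.05
0.4 45 0.3 [319. 250.] err 0.0 0.0 dist 0.46 0.0
0.4 60 0.25 [319. 183.] err 0.0 0.0 dist 0.41 0.26
0.4 60 0.3 [319. 193.] err 0.0 0.0 dist 0.45 0.16
0.4 75 0.25 [319. 128.] err 0.0 0.0 dist 0.39 0.54
0.4 75 0.3 [319. 135.] err 0.0 0.0 dist 0.44 0.44
0.44 45 0.25 [319. 208.] err 0.1 0.0 dist 0.43 0.0
0.44 45 0.3 [319. 223.] err 160.7 4.1 dist 0.48 0.29
0.44 60 0.25 [319. 152.] err 0.0 0.0 dist 0.42 0.19
0.44 60 0.3 [319. 166.] err 0.0 0.0 dist 0.47 0.1
0.44 75 0.25 [318.  93.] err 0.0 0.0 dist 0.4 0.49
0.44 75 0.3 [319. 105.] err 0.0 0.0 dist 0.45 0.4
0.48 45 0.25 [318. 182.] err 35.7 0.9 dist 0.45 0.0
0.48 45 0.3 [318. 199.] err 185.1 4.9 dist 0.49 0.29
0.48 60 0.25 [318. 123.] err 0.0 0.0 dist 0.44 0.12
0.48 60 0.3 [318. 139.] err 0.0 0.0 dist 0.48 0.02
0.48 75 0.25 [318.  58.] err 0.0 0.0 dist 0.42 0.44
0.48 75 0.3 [318.  74.] err 0.0 0.0 dist 0.46 0.34
```

```bash
python3 - <<'E'
from s6 import *
R1=grasp_R(D,75)@np.diag([-1,-1,1.])
gen([(np.array([.488,.425,.26]),R1,10)])
E
```

```text
[[0.4, 2.2, -2, -0.05, 0, 0], [0.4, 2.3, -1.8, -0.05, 0, 0], [0.5, 2.4, -1.7, -0.06, 0, 0], [0.4, 2.5, -1.6, -0.05, 0, 0], [0.4, 2.6, -1.4, -0.05, 0, 0]]
[[0.4, 2.7, -1.3, -0.05, 0, 0], [0.4, 2.7, -1.2, -0.06, 0, 0], [0.4, 2.8, -1, -0.05, 0, 0], [0.5, 2.8, -0.9, -0.05, 0, 0], [0.4, 2.9, -0.7, -0.05, 0, 0]]
end [0.4878 0.4254 0.2596] err 0.00 sp 0.13 minz 0.235 shelf -0.015 q [-0.72  0.62 -0.26  1.28  0.25  1.51  1.88] minmarg 0.29
```

apply_moves --pt "0.4 2.2 -2 -0.05 0 0" --pt "0.4 2.3 -1.8 -0.05 0 0" --pt "0.5 2.4 -1.7 -0.06 0 0" --pt "0.4 2.5 -1.6 -0.05 0 0" --pt "0.4 2.6 -1.4 -0.05 0 0"

```text
clock: 18.15
position: [0.4704, 0.276, 0.2713]
ee_rot: [-0.401, -2.949, 0.793]
force: [-0.1, 0.8, -2.2]
width: 0.671
```

apply_moves --pt "0.4 2.7 -1.3 -0.05 0 0" --pt "0.4 2.7 -1.2 -0.06 0 0" --pt "0.4 2.8 -1 -0.05 0 0" --pt "0.5 2.8 -0.9 -0.05 0 0" --pt "0.4 2.9 -0.7 -0.05 0 0"

```text
clock: 18.65
position: [0.4894, 0.4243, 0.261]
ee_rot: [-0.414, -3.059, 0.409]
force: [-0.8, 0.2, -1.5]
width: 0.671
```

apply_moves --pt "0 0 0 0 0 0" --pt "0 0 0 0 0 0"

```text
clock: 18.85
position: [0.4889, 0.4235, 0.2607]
ee_rot: [-0.412, -3.058, 0.413]
force: [0.4, -1.1, -1.5]
width: 0.67
```

```bash
python3 rec.py; python3 - <<'E'
from cell import vision,arm
import cv2,numpy as np
for n in ("wrist",):
    c=vision.get_calibration(n); a,d=vision.get_image(n); np.savez(f"pics/{n}10.npz",p=a,d=d,**{k:np.array(c[k]) for k in "KRt"}); cv2.imwrite("pics/wrist10.png",a[:,:,::-1])
E
```

```text
18.85 J [-0.7123  0.6202 -0.2651  1.2717  0.2517  1.522   1.8799] P [0.4889 0.4235 0.2607] r [-0.4122 -3.0581  0.4127] F [ 0.4101 -1.0978 -1.4619] w 0.6696727120875144
```

View pics/wrist10.png

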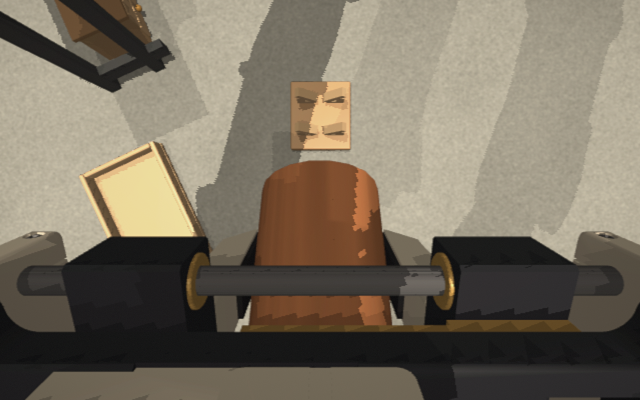

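The wrist view shows the cradle whole and well aligned, spanning (291–351, 81–150), ahead of the held cup. I fit its base and also the cup held in the grip.

```bash
cat > c2.py <<'E'
import crad
E
sed -i 's/^a=fit/if __name__=="__main__":\n  a=fit/; s/^b=fit/  b=fit/; s/^cv2.imwrite/  cv2.imwrite/' crad.py
python3 - <<'E'
from crad import *
b=fit("pics/wrist10.npz",(280,362,70,158),[455,289,75])
cv2.imwrite("pics/fit2.png",(cv2.resize(b[:,:,::-1]*255,(780,279),interpolation=0)).astype(np.uint8))
p,W,K,R,t=cloud("pics/wrist10.npz")
w=W[75:156,285:358].reshape(-1,3)
for nm,a,bb in(("base",.006,.014),("tops",.03,.045),("all",.006,.05)):
    m=w[(w[:,2]>a)&(w[:,2]<bb)]; r=cv2.minAreaRect((m[:,:2]*1000).astype(np.float32)); print(nm,len(m),np.round(r[0],1),np.round(r[1],1),round(r[2],1))
print("table z",np.nanmedian(W[90:140,200:270,2]))
# cup in hand
import json
from scipy.spatial.transform import Rotation as Ro
from scipy.optimize import least_squares
L=json.loads(open("log.jsonl").readlines()[-1]);Rt=Ro.from_rotvec(L["ee_rot"]).as_matrix()
px=p.astype(int); m=np.zeros((400,640),bool);m[160:262,255:385]=1;m&=(px[:,:,0]>px[:,:,2]*1.5)&np.isfinite(W[:,:,2])
wt=(W[m]-np.array(L["position"]))@Rt-[0,0,.003]
S=np.sqrt(.5);ct=np.array([0,S,-S]);e1=np.array([1,0,0]);e2=np.array([0,S,S])
k=np.linalg.norm(wt,axis=1)<.08; wt=wt[k]
def f(q):
    th=q[2]+np.pi/4; c=np.array([0,np.cos(th),-np.sin(th)]); e=np.array([0,np.sin(th),np.cos(th)])
    return np.hypot(wt@e1-q[0],wt@e-q[1])-.031
s=least_squares(f,[0,0,0],loss="soft_l1",f_scale=.002);print("cup in tool: lat,perp,(tilt deg)",s.x[:2],np.degrees(s.x[2]),np.median(np.abs(s.fun)),"axial",np.percentile(wt@ct,[.5,99.5]))
E
```

```text
pics/wrist10.npz [455.41 293.06  74.66] 2166.6398923490965 2005.0
base 3042 [456.4 291.6] [85.3 73.8] 74.7
tops 452 [456.2 291.9] [50.4 59.8] 74.7
all 4081 [456.4 291.6] [85.3 73.8] 74.7
table z -0.000552824116604085
cup in tool: lat,perp,(tilt deg) [-0.00128476  0.00214957] 0.2557948203282785 0.00029757753408098456 axial [-0.04111101  0.0060684 ]
```

View pics/fit2.png

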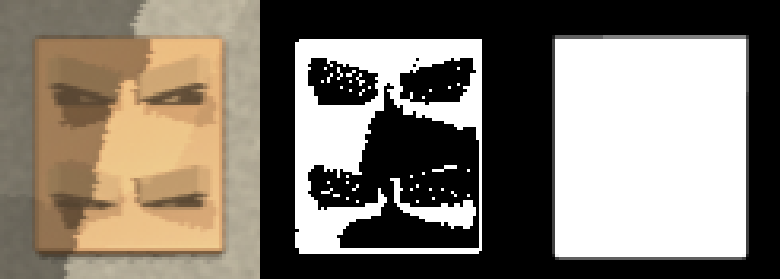

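```bash
cat > s8.py <<'E'
from gen import *
Rl=grasp_R(-105.3,45)@np.diag([-1,-1,1.])
E2=np.array([0,S45,S45])
off=-.0013*np.array([1,0,0])+.0021*E2-.0036*CT
seat=np.array([.4563,.2917,.0578])
def tcp(mid,R=Rl): return mid-R@off-.003*R[:,2]
def mid():
    p,R,s=state(); return p+.003*R[:,2]+R@off, R@CT
if __name__=="__main__":
    print(mid(), "target tcp",tcp(seat))
    Q=gen([(tcp(seat+[0,0,.10]),Rl,9),(tcp(seat+[0,0,.02]),Rl,6)])
E
python3 s8.py
```

```text
(array([0.4895, 0.4202, 0.2542]), array([0.226 , 0.839 , 0.4951])) target tcp [0.4566 0.2976 0.062 ]
[[0, -1.1, 1.4, 0.06, 0, 0], [0, -1, 1.5, 0.06, 0, 0], [0, -0.9, 1.6, 0.05, 0, 0], [-0.1, -0.9, 1.6, 0.06, 0, 0], [0, -0.7, 1.7, 0.06, 0, 0]]
[[0, -0.7, 1.7, 0.06, 0, 0], [0, -0.5, 1.7, 0.05, 0, 0], [0, -0.5, 1.7, 0.06, 0, 0], [0, -0.3, 1.8, 0.06, 0.01, -0.01], [0, 0.9, 0.9, 0, 0, 0]]
[[0, 1, 1, 0, 0, 0], [0, 0.9, 0.9, 0, 0, 0], [0, 1, 1, 0, 0, 0], [-0.1, 0.9, 0.9, 0, 0, 0], [0, 1, 1, 0, 0, 0]]
end [0.4568 0.2975 0.0814] err 0.00 sp 0.13 minz 0.058 shelf 0.030 q [-0.77  0.89 -0.17  1.45  0.39  1.58  1.79] minmarg 0.301
```

apply_moves --pt "0 -1.1 1.4 0.06 0 0" --pt "0 -1 1.5 0.06 0 0" --pt "0 -0.9 1.6 0.05 0 0" --pt "-0.1 -0.9 1.6 0.06 0 0" --pt "0 -0.7 1.7 0.06 0 0"

```text
clock: 19.4
position: [0.4705, 0.3543, 0.2045]
ee_rot: [-0.394, -2.93, 0.844]
force: [-0.1, 0.0, -0.9]
width: 0.673
```

apply_moves --pt "0 -0.7 1.7 0.06 0 0" --pt "0 -0.5 1.7 0.05 0 0" --pt "0 -0.5 1.7 0.06 0 0" --pt "0 -0.3 1.8 0.06 0.01 -0.01" --pt "0 0.9 0.9 0 0 0"

```text
clock: 19.9
position: [0.4552, 0.299, 0.1471]
ee_rot: [-0.365, -2.778, 1.157]
force: [-0.8, -0.3, -0.8]
width: 0.672
```

apply_moves --pt "0 1 1 0 0 0" --pt "0 0.9 0.9 0 0 0" --pt "0 0.9 0.9 0 0 0" --pt "0 0.6 0.6 0 0 0" --pt "0 0.4 0.4 0 0 0"

```text
clock: 20.4
position: [0.4553, 0.3008, 0.0946]
ee_rot: [-0.366, -2.783, 1.149]
force: [0.3, 0.3, -0.3]
width: 0.671
```

```bash
python3 rec.py; python3 - <<'E'
from s8 import *
m,c=mid();print("mid",m,"d(mm)",(seat-m)*1000,"c",c)
gen([(tcp(seat+[0,0,.006]),Rl,4)],dr=3,dp=2)
from cell import vision
import cv2
a,d=vision.get_image("side"); cv2.imwrite("pics/side11.png",cv2.resize(a[90:200,250:390,::-1],None,fx=5,fy=5,interpolation=2))
E
```

```text
20.4 J [-0.774   0.8879 -0.1738  1.4138  0.3864  1.6165  1.8043] P [0.4553 0.3008 0.0946] r [-0.3655 -2.7832  1.1494] F [ 0.251   0.3451 -0.3181] w 0.6705732499093737
mid [0.455  0.2949 0.0904] d(mm) [  1.2912  -3.2244 -32.5801] c [0.2615 0.9652 0.001 ]
[[-0.06, 0.42, 0.52, 0, -0.001, 0.002], [-0.05, 0.42, 0.52, 0.001, -0.001, 0.002], [-0.06, 0.42, 0.52, 0, -0.001, 0.002], [-0.05, 0.42, 0.52, 0, -0.001, 0.002]]
end [0.4565 0.2975 0.068 ] err 0.00 sp 0.10 minz 0.045 shelf 0.029 q [-0.77  0.91 -0.17  1.45  0.4   1.56  1.78] minmarg 0.384
```

View pics/side11.png

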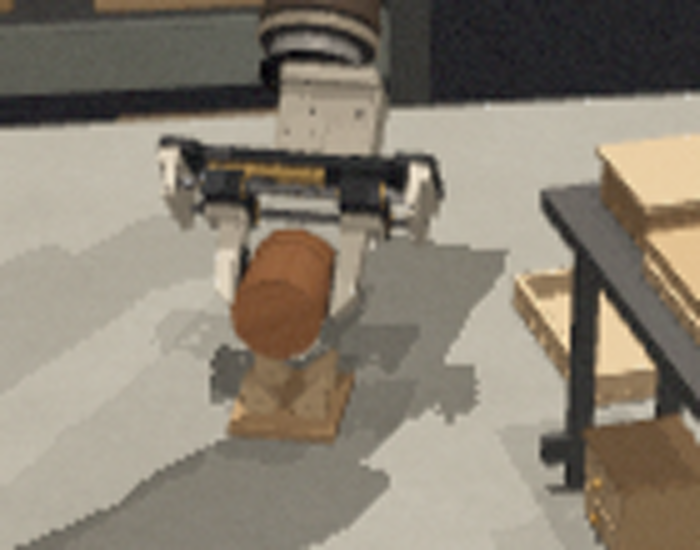

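The cup, at crop (285,290), lies above the cradle at (290,395) and in line with it. I lower it.

apply_moves --pt "-0.06 0.4 0.5 0 -0.001 0.002" --pt "-0.05 0.4 0.5 0 -0.001 0.002" --pt "-0.06 0.4 0.5 0 -0.001 0.002" --pt "-0.05 0.4 0.5 0 -0.001 0.002" --pt "0 0 0 0 0 0"

```text
clock: 20.95
position: [0.4563, 0.297, 0.069]
ee_rot: [-0.375, -2.786, 1.155]
force: [0.2, -0.1, -1.1]
width: 0.677
```

apply_moves --pt "0 0.1 0.1 0 0 0" --pt "0 0.1 0.1 0 0 0" --pt "0 0 0 0 0 0"

```text
clock: 21.25
position: [0.4566, 0.2976, 0.067]
ee_rot: [-0.375, -2.788, 1.153]
force: [0.4, -0.9, -1.1]
width: 0.675
```

```bash
python3 rec.py; python3 - <<'E'
from s8 import *
m,c=mid();print("mid",m,"d(mm)",(seat-m)*1000,"c",c)
gen([(tcp(seat+[0,0,.001]),Rl,3)],dr=3,dp=2)
E
```

```text
21.25 J [-0.7738  0.9189 -0.1692  1.4272  0.3948  1.5727  1.7847] P [0.4566 0.2976 0.067 ] r [-0.3753 -2.7879  1.153 ] F [ 0.405  -0.8642 -1.0729] w 0.6747097067181426
mid [0.4563 0.2917 0.0628] d(mm) [-0.0467 -0.0224 -4.9837] c [0.2642 0.9645 0.0011]
[[0, 0.09, 0.09, 0, 0, 0], [0, 0.1, 0.1, 0.001, 0, 0], [0, 0.09, 0.09, 0, 0, -0.001]]
end [0.4566 0.2976 0.0631] err 0.00 sp 0.09 minz 0.040 shelf 0.029 q [-0.77  0.91 -0.17  1.45  0.4   1.55  1.78] minmarg 0.427
```

apply_moves --pt "0 0.1 0.1 0 0 0" --pt "0 0.1 0.1 0 0 0" --pt "0 0 0 0 0 0"

```text
clock: 21.55
position: [0.4565, 0.2974, 0.064]
ee_rot: [-0.375, -2.788, 1.153]
force: [0.4, 0.2, -0.2]
width: 0.671
```

apply_moves --pt "0 0.07 0.07 0 0 0" --pt "0 0 0 0 0 0"

```text
clock: 21.75
position: [0.4566, 0.2975, 0.0631]
ee_rot: [-0.375, -2.788, 1.153]
force: [-0.5, -0.2, -1.5]
width: 0.672
```

apply_moves --pt "0 0.07 0.07 0 0 0" --pt "0 0 0 0 0 0"

```text
clock: 21.95
position: [0.4566, 0.2975, 0.0621]
ee_rot: [-0.375, -2.788, 1.153]
force: [-0.2, 0.0, -0.9]
width: 0.669
```

```bash
python3 rec.py; python3 - <<'E'
from s8 import *
m,c=mid();print("mid",m,"d(mm)",(seat-m)*1000,"c",c)
E
```

```text
21.95 J [-0.7739  0.9252 -0.1689  1.4281  0.3957  1.5663  1.7824] P [0.4566 0.2975 0.0621] r [-0.3752 -2.7877  1.1533] F [-0.2342  0.0325 -0.8812] w 0.6689531971160697
mid [0.4564 0.2916 0.0579] d(mm) [-0.0753  0.0733 -0.1003] c [0.2642 0.9645 0.0009]
```

No clear contact yet. I go down in half-millimetre steps and watch the force.

apply_moves --pt "0 0.04 0.04 0 0 0" --pt "0 0 0 0 0 0"

```text
clock: 22.15
position: [0.4568, 0.2974, 0.0618]
ee_rot: [-0.376, -2.788, 1.154]
force: [0.8, -0.4, 1.4]
width: 0.666
```

apply_moves --pt "0 0.04 0.04 0 0 0" --pt "0 0 0 0 0 0"

```text
clock: 22.35
position: [0.4569, 0.2974, 0.0615]
ee_rot: [-0.376, -2.788, 1.154]
force: [1.2, -0.3, 4.3]
width: 0.672
```

apply_moves --pt "0 0.03 0.03 0 0 0" --pt "0 0 0 0 0 0" --pt "0 0 0 0 0 0" --newtons 4

```text
clock: 22.65
position: [0.4569, 0.2974, 0.061]
ee_rot: [-0.376, -2.788, 1.154]
force: [2.6, -0.6, 5.1]
width: 0.681
```

apply_moves --pt "0 0 0 0 0 0" --pt "0 0 0 0 0 0" --pt "0 0 0 0 0 0" --pt "0 0 0 0 0 0" --pt "0 0 0 0 0 0"

```text
clock: 23.15
position: [0.4569, 0.2974, 0.061]
ee_rot: [-0.376, -2.788, 1.154]
force: [1.9, -0.1, 6.0]
width: 0.678
```

```bash
python3 rec.py; python3 - <<'E'
from s8 import *
m,c=mid();print("mid",m,"d(mm)",(seat-m)*1000,"c",c)
from cell import vision
import cv2
o=[]
for n,w in (("side",(90,200,250,390)),("top",(170,240,150,240))):
    a,d=vision.get_image(n); o.append(cv2.resize(a[w[0]:w[1],w[2]:w[3],::-1],(400,312),interpolation=2))
cv2.imwrite("pics/c12.png",np.hstack(o))
E
```

```text
23.15 J [-0.7739  0.9267 -0.1685  1.428   0.3964  1.5647  1.7816] P [0.4569 0.2974 0.061 ] r [-0.3758 -2.7883  1.1536] F [ 1.8637 -0.0806  6.0192] w 0.6777057467093447
mid [0.4567 0.2916 0.0568] d(mm) [-0.3874  0.1249  1.0195] c [0.2642 0.9645 0.001 ]
```

View pics/c12.png

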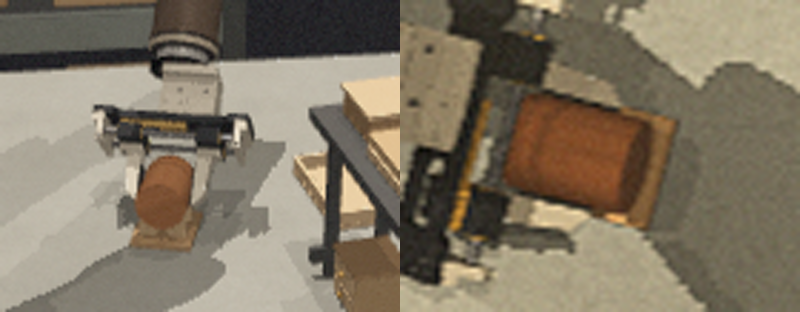

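The cup is in the V, with about 6 N pressing down. It lies in line with the groove in both views: side crop (165,190), top crop (580,155). I ease the press a little and let go.

apply_moves --pt "0 -0.03 -0.03 0 0 0" --pt "0 0 0 0 0 0" --pt "0 0 0 0 0 0"

```text
clock: 23.55
position: [0.4569, 0.2974, 0.0611]
ee_rot: [-0.376, -2.788, 1.153]
force: [3.7, -0.8, 3.1]
width: 0.681
```

apply_moves --pt "0 0 0 0 0 0" --pt "0 0 0 0 0 0" --pt "0 0 0 0 0 0" --pt "0 0 0 0 0 0" --pt "0 0 0 0 0 0" --claw -1

```text
clock: 24.05
position: [0.4564, 0.2976, 0.061]
ee_rot: [-0.375, -2.787, 1.153]
force: [0.5, -0.1, 0.3]
width: 0.995
```

```bash
python3 rec.py; python3 - <<'E'
from s8 import *
p,R,s=state()
gen([(p-.05*R[:,2],R,5),(p-.13*R[:,2]+[0,0,.03],R,6)])
E
```

```text
24.05 J [-0.7741  0.9266 -0.169   1.4284  0.3957  1.5648  1.7819] P [0.4564 0.2976 0.061 ] r [-0.3748 -2.7875  1.1532] F [ 0.4775 -0.0876  0.3179] w 0.9947906982444285
[[0, 0, -1, 0, 0, 0], [0, 0, -1, 0, 0, 0], [0, 0, -1, 0, 0, 0], [0, 0, -1, 0, 0, 0], [0, 0, -1, 0, 0, 0]]
[[0, -0.4, -1.7, 0, 0, 0], [0, -0.3, -1.7, 0, 0, 0], [0, -0.4, -1.7, 0, 0, 0], [0, -0.3, -1.6, 0, 0, 0], [0, -0.4, -1.7, 0, 0, 0]]
[[0, -0.3, -1.7, 0, 0, 0]]
end [0.4806 0.3861 0.1827] err 0.00 sp 0.14 minz 0.045 shelf 0.059 q [-0.84  0.91 -0.16  1.13  0.37  1.87  1.86] minmarg 0.127
```

apply_moves --pt "0 0 -0.5 0 0 0" --pt "0 0 -1 0 0 0" --pt "0 0 -1 0 0 0" --pt "0 0 -1.2 0 0 0" --pt "0 0 -1.5 0 0 0"

```text
clock: 24.55
position: [0.4665, 0.3337, 0.0987]
ee_rot: [-0.375, -2.788, 1.153]
force: [-0.0, 1.1, -0.1]
width: 1.001
```

apply_moves --pt "0 -0.4 -1.7 0 0 0" --pt "0 -0.4 -1.7 0 0 0" --pt "0 -0.4 -1.7 0 0 0" --pt "0 -0.4 -1.5 0 0 0" --pt "0 -0.3 -1 0 0 0"

```text
clock: 25.05
position: [0.477, 0.3732, 0.1666]
ee_rot: [-0.375, -2.79, 1.151]
force: [0.4, -0.7, -0.4]
width: 0.997
```

apply_moves --pt "0 0 0 0 0 0" --pt "0 0 0 0 0 0"

```text
clock: 25.25
position: [0.4768, 0.3717, 0.1649]
ee_rot: [-0.375, -2.788, 1.153]
force: [-0.2, 0.3, -0.4]
width: 1.0
```

```bash
python3 rec.py; python3 - <<'E'
from cell import vision
import cv2,numpy as np
o=[]
for n in ("side","top","wrist"):
    c=vision.get_calibration(n);a,d=vision.get_image(n);np.savez(f"pics/{n}13.npz",p=a,d=d,**{k:np.array(c[k]) for k in "KRt"})
    cv2.imwrite(f"pics/{n}13.png",a[:,:,::-1]);o.append(a[:,:,::-1])
cv2.imwrite("pics/c13.png",cv2.resize(np.vstack(o[:2]),(480,600)))
from h import *
from scipy.optimize import least_squares
p,W,K,R,t=cloud("pics/wrist13.npz");px=p.astype(int)
m=np.isfinite(W[:,:,2])&(np.linalg.norm(W-[.4563,.2917,.0578],axis=2)<.07)&(px[:,:,0]>px[:,:,2]*1.7)&(W[:,:,2]>.03)
w=W[m]-[.4563,.2917,.0578]
def f(q):
    c=np.array([np.cos(q[2])*np.cos(q[3]),np.sin(q[2])*np.cos(q[3]),np.sin(q[3])]);o=w-[q[0],-q[0]*.27,q[1]]
    return np.linalg.norm(np.cross(o,c),axis=1)-.031
s=least_squares(f,[0,0,1.304,0],loss="soft_l1",f_scale=.002);print(m.sum(),"lat,z",s.x[:2],"az,tilt",np.degrees(s.x[2:]))
c=np.array([np.cos(s.x[2]),np.sin(s.x[2]),0]);a=w@c;print("axial range",np.percentile(a,[.5,1,99,99.5]))
E
```

```text
25.25 J [-0.8316  0.9115 -0.162   1.157   0.3662  1.8384  1.8484] P [0.4768 0.3717 0.1649] r [-0.3751 -2.7877  1.1533] F [-0.1778  0.3169 -0.3751] w 0.9997110005848951
6742 lat,z [ 0.00045268 -0.00056241] az,tilt [74.78028827  1.18511273]
axial range [-0.03707446 -0.03649395  0.0370292   0.03713054]
```

View pics/c13.png

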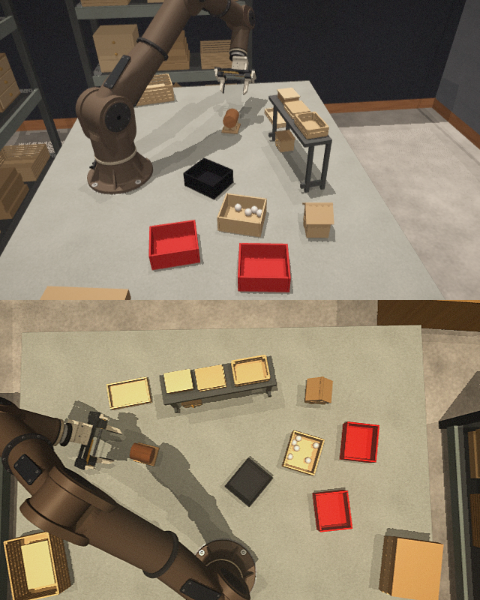

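View pics/wrist13.png

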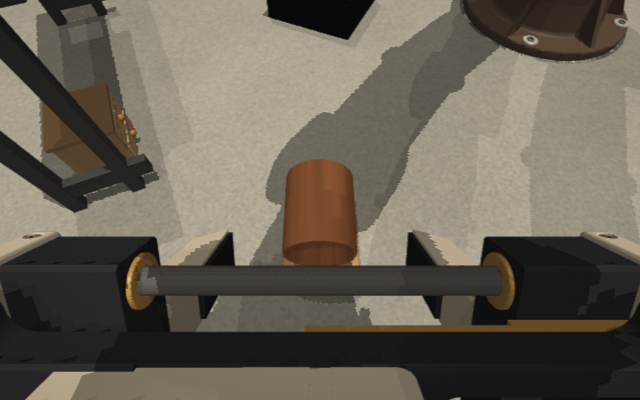

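The cup lies in the cradle, at wrist pixel (320,210), centred to under 1 mm and with the gripper clear of it. I check the box, balls and bystanders against the first picture, then hand in.

```bash
python3 - <<'E'
from h import *
for n in("top0","top13"):
    p,W,K,R,t=cloud(f"pics/{n}.npz")
    for nm,(u0,u1,v0,v1,a,b) in dict(box=(370,440,165,245,.05,.075),tray=(135,210,95,150,.015,.04),house=(400,450,95,145,.04,.13),chest=(240,275,125,150,.03,.09)).items():
        w=W[v0:v1,u0:u1].reshape(-1,3);m=w[(w[:,2]>a)&(w[:,2]<b)];r=cv2.minAreaRect((m[:,:2]*1000).astype(np.float32));print(n,nm,np.round(r[0],1),np.round(r[1],1),round(r[2],1))
im=cv2.imread("pics/top13.png");cv2.imwrite("pics/box13.png",cv2.resize(im[165:245,365:445],None,fx=6,fy=6,interpolation=2))
E
```

```text
top0 box [ 449.5 -311.5] [120.3 140.3] 72.4
top0 tray [694.2 356.3] [102.8 161.4] 10.0
top0 house [ 680.  -373.3] [96.8 86.4] 84.1
top0 chest [643.  106.3] [17.6 75.3] 9.9
top13 box [ 449.6 -311.9] [120.8 140.7] 72.3
top13 tray [694.7 356.3] [101.9 161.6] 10.0
top13 house [ 679.4 -372.5] [97.6 86. ] 82.8
top13 chest [643.5 106.5] [18.8 76.1] 7.5
```

View pics/box13.png

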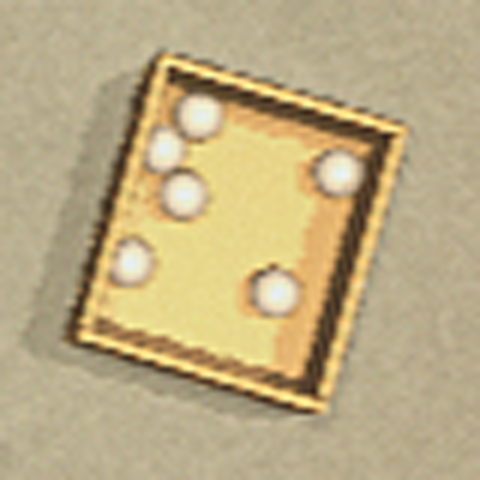

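All six balls are in the box: (200,115), (165,147), (184,194), (131,262), (274,291) and (339,173). Nothing else has moved.

```bash
python3 -c "
from cell import order; print(order.sign_off())"
```

```text
the job is handed in; nothing more can be done
None
```

The job is done and handed in at about 25.4 s of the 67 s allowed. The cup came out from under the shelf with a 45° slanting grip. All six balls went into the tan box, and the empty cup lies on its side in the cradle. I pressed it lightly into the V (about 6 N) and let it settle before opening the fingers.

**Last checks:**
- **Balls:** the top camera shows all six in the box, which moved less than 1 mm.
- **Cup:** its middle is within about 1 mm of the cradle seat, in line with the groove and midway along it. The fit gave a 1.2° tilt, which I take as measurement noise.
- **Bystanders:** the chest, tray and house centres are where they were to within 1 mm. The chest and house angles read 1–2° differently, but only part of the chest shows from above, so I put that down to the measurement.
- **Robot:** the gripper is clear of the cup and touches nothing, and contact forces stayed below about 7 N in the readings I took.

**What disagreed:** the side camera's first cradle position was about 5–6 mm off the wrist camera's. The top camera agreed with the wrist to about 1.5 mm, so I used the wrist measurement. Contact with the cradle came at the expected height.

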